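# Spring check of two mirror mounts

## Task

Check the springs of the gas analyser's two mirror mounts, first the one with the orange pad, then the one with the blue pad: press the pad down with the fingertips until the pointer lies on the coloured scale mark, without running past it, keep it there for about a second, then let the plate spring fully back before going on. Keep off the mirrors, do not shift the marks, and leave the jars, bottle, vial, lid and screwdriver where they stand.

Things in the scene. Friction and masses are not known exactly. Their poses are not given: they have to be found in the camera images.
- orange_mount: bolted-down mount with the orange pad: grey base 150 x 120 x 16 mm, diamond-set square tilt plate (100 mm, 6 thick) hinged along the mount's y axis 50 mm above its origin. Origin: centre of the underside, on the bench; +x to the scale, -x to the pad, z up. Scale board, 34 mm wide, 4 thick, at x = +120, y = +8 to +42 mm, 96 mm high
- orange_pad_top (a point): centre of the flat top of the orange round push pad (24 mm across, 15 mm tall), the place to press; the pad stands on the tilt plate's spring-backed corner, 56 mm from the hinge on the mount's -x side. 68 mm above the bench at rest, 8.5 mm higher than the mirror's face
- orange_plate (a joint): tilt of the plate in rad: 0 at rest, up to 0.30 at the stop; grows as the pad is pressed straight down (the pad sinks about 56 mm x the value, to 17 mm at the stop) while the pointer rises. A spring returns it to 0: 3.4 N starts it moving, 9 N gives 0.20, 12 N the stop
- orange_pointer_tip (a point): middle of the end of the yellow pointer (a cross bar 6 mm tall, 32 mm wide, y = -28 to +4 mm of the mount) that the plate carries 120 mm from the hinge on the mount's +x side; 50 mm above the bench at rest, it rises by 120 mm x sin(tilt), that is about 2.1 mm for each mm the pad sinks
- orange_mark (a point): mid-height of the orange scale mark, a 12 mm tall, 26 mm wide orange block already set on the white scale board beside the pointer tip (it sits at y = +6 to +32 mm of the mount), 63 to 75 mm above the bench; the pointer is on the mark when its tip is at this height. It is a stiff slider: leave it where it is set
- orange_mirror (a point): centre of the face of the round mirror, 44 mm across, flat on the middle of the tilt plate, 9.5 mm above the hinge axis. Not to be touched
- blue_mount: bolted-down mount with the blue pad: grey base 150 x 120 x 16 mm, diamond-set square tilt plate (100 mm, 6 thick) hinged along the mount's y axis 50 mm above its origin. Origin: centre of the underside, on the bench; +x to the scale, -x to the pad, z up. Scale board, 34 mm wide, 4 thick, at x = +120, y = +8 to +42 mm, 96 mm high
- blue_pad_top (a point): centre of the flat top of the blue round push pad (24 mm across, 15 mm tall), the place to press; the pad stands on the tilt plate's spring-backed corner, 56 mm from the hinge on the mount's -x side. 68 mm above the bench at rest, 8.5 mm higher than the mirror's face
- blue_plate (a joint): tilt of the plate in rad: 0 at rest, up to 0.30 at the stop; grows as the pad is pressed straight down (the pad sinks about 56 mm x the value, to 17 mm at the stop) while the pointer rises. A spring returns it to 0: 3.4 N starts it moving, 9 N gives 0.20, 12 N the stop
- blue_pointer_tip (a point): middle of the end of the yellow pointer (a cross bar 6 mm tall, 32 mm wide, y = -28 to +4 mm of the mount) that the plate carries 120 mm from the hinge on the mount's +x side; 50 mm above the bench at rest, it rises by 120 mm x sin(tilt), that is about 2.1 mm for each mm the pad sinks
- blue_mark (a point): mid-height of the blue scale mark, a 12 mm tall, 26 mm wide blue block already set on the white scale board beside the pointer tip (it sits at y = +6 to +32 mm of the mount), 63 to 75 mm above the bench; the pointer is on the mark when its tip is at this height. It is a stiff slider: leave it where it is set
- blue_mirror (a point): centre of the face of the round mirror, 44 mm across, flat on the middle of the tilt plate, 9.5 mm above the hinge axis. Not to be touched
- jar_a: closed glass jar with a black lid, 69 mm across, 105 mm tall, 0.3 kg, loose; origin at the centre of its underside. Leave it
- jar_b: closed glass jar with a black lid, 69 mm across, 105 mm tall, 0.3 kg, loose; origin at the centre of its underside. Leave it
- jar_c: closed glass jar with a black lid, 69 mm across, 105 mm tall, 0.3 kg, loose; origin at the centre of its underside. Leave it
- amber_bottle: amber bottle with an orange cap, 60 mm across, 142 mm tall, loose; origin at the centre of its underside. Leave it
- vial: small closed vial of orange sample with a white cap, 24 mm across, 52 mm tall, loose, between the robot and the mounts; origin at the centre of its underside. Leave it
- screwdriver: screwdriver, 150 mm long, lying on the bench beyond the mounts. Leave it
- jar_lid: spare black jar lid lying on the bench beyond the mounts, 68 mm across, 12 mm thick; origin at the centre of its underside. Leave it
There are look-alikes about, which are no part of the job. Leave any green look-alike of the orange_mount alone.

How it is judged:
On the way, in this order (a step that is already met when the one before it is completed fails the run):
1. the orange pad is pressed by the fingers and its pointer stays on the orange mark for 0.6 s (z of orange_pointer_tip in the frame of orange_mark between -0.006 and 0.006 m and contact force between orange_plate_c0 and the fingers above 1 N), for 0.6 s.
2. the orange plate is let go and back at rest (value of joint orange_plate below 0.02 rad and contact force between orange_plate_c0 and the fingers below 0.5 N), for 0.1 s.
3. the blue pad is pressed by the fingers and its pointer stays on the blue mark for 0.6 s (z of blue_pointer_tip in the frame of blue_mark between -0.006 and 0.006 m and contact force between blue_plate_c0 and the fingers above 1 N), for 0.6 s.
At the end, for the whole second after the job is handed in: both plates have sprung back to rest (tilt under 0.02 rad) and are still, both marks are within 3 mm of where they were set, and every jar, bottle, vial, lid and tool is within 20 mm of its start (value of joint each of orange_plate, blue_plate below 0.02 rad and velocity of joint orange_plate between -0.05 and 0.05 rad/s and velocity of joint blue_plate between -0.05 and 0.05 rad/s and distance of each of orange_mark, blue_mark from where it was at the start of the episode below 0.003 m and distance of each of jar_a, jar_b, jar_c, amber_bottle, vial, screwdriver, jar_lid from where it was at the start of the episode below 0.02 m); the robot touches nothing.
It fails at once if a pointer ran past its mark (tip more than 10 mm above the middle of the mark) (z of orange_pointer_tip in the frame of orange_mark above 0.01 m or z of blue_pointer_tip in the frame of blue_mark above 0.01 m).
It fails at once if a mirror was touched (contact force between any of orange_plate_c1, blue_plate_c1 and anything else above 0.5 N).
It fails at once if a mark was shifted by more than 3 mm (distance of any of orange_mark, blue_mark from where it was at the start of the episode above 0.003 m).
It fails at once if a loose bystander was moved or lifted more than 20 mm (distance of any of jar_a, jar_b, jar_c, amber_bottle, vial, screwdriver, jar_lid from where it was at the start of the episode above 0.02 m).
It also fails if it takes over 58 s, if anything falls off the work surface, if the arm or the gripper's body presses on something with over 40 N, if the wrist force passes 120 N, or if a joint passes its speed limit or range.

## Robot

A 7-joint arm with a two-finger parallel gripper is mounted at the origin on the work surface. World frame = base frame: x ahead of the robot, y to its left, z up, the work surface at z = 0. Lengths are in m, angles in rad, forces in N, time in s.
With the tool pointing down it reaches from about 0.4 to 0.75 m from the base axis. Payload 19.5 kg.
Tool frame: the origin (TCP) lies midway between the tips of the shut fingers; the grasp point (between the pads) lies 19 mm behind it; z points along the fingers, y is the direction in which the jaws open and shut (so a half turn about z gives the same grasp; the last joint's range is limited). The gripper opens to 85 mm and grips with 20 to 120 N. Pads are 22 mm wide; open, the fingers measure 114 mm over their backs; the gripper's body (76 mm by 85 mm) begins 54 mm behind the grasp point. The pads swing forward as they close: fully open they stand 13 mm farther back than shut.
Start: joints at [-1.144, 0.707, -0.028, 1.485, 0.022, 0.951, -0.075], TCP at [0.26, 0.513, 0.199] pointing down, gripper open.
Joint ranges: [-2.71, 2.71], [-0.32, 2.16], [-1.57, 1.52], [0, 2.45], [-1.46, 4.6], [0, 2.02], [-2.83, 2.83]. Speed limits (rad/s): [1.89, 1.89, 2.57, 2.57, 3.01, 3.01, 3.01].

## Interface

Orientations are given as a rotation vector (axis times angle).
In Python, from bench import monitor, grab_frame, get_calibration, env, models gives the robot as it stands. The module is installed in compiled form; this text tells all that it offers.
- The arm moves only by the tool carry_out, never from a script. Its argument "series" is a list that holds one entry, the list of rows, each a list of 6 numbers: the shift along the tool's x, y, z normalised to -1 to 1, where 1 is 300 mm, then the turn, a rotation vector about the tool's x, y, z normalised to -1 to 1, where 1 is 5 degrees. In form: [[[dx, dy, dz, wx, wy, wz], ...]]. A call has 1 to 12 rows; each row shifts and turns the commanded pose from where the row before left it, along the tool's axes as they then stand; what a row does not reach is not made up. A row lasts 1/12 s, in which the tool goes at most 41.7 mm and 7.16 degrees, less where a joint would pass 70% of its speed; a pose out of reach is approached as far as the arm can. A call with a number of a shift or a turn outside -1 to 1 is refused whole. A call with a gripper value outside its range is refused whole. "gripper" is the closure, from -1 (fully open) to 1 (shut), so that 0 is half open, set as the call begins (left out, the last holds). The fingers move at their own pace and stop on an object; the grip force is fixed at half the most. Time passes only in rows, so rows that do not move let the fingers close. It gives the time, the measured TCP pose, the force and the opening at its end, in the units of the state.
- monitor.get_state(): the state, without advancing time (a new reading comes with each control period).
- grab_frame(name): name is "scene" or "top" or "wrist"; returns (picture, depth): 384x512x3 uint8, red, green, blue; 384x512 float32, m along the optical axis (not along the pixel's ray), 0 where there is no reading.
- get_calibration(name): a dict with "fx", "fy", "cx", "cy" (pixels), "extrinsics" (4x4, takes a point from camera to world coordinates). Camera axes: x right, y up, looking along -z (the intrinsics and any distortion apply to the point x, -y, -z); pixel columns grow to the right and rows downward; lengths in m; the calibration is good to about 2 mm. A picture is of the moment at which its call begins: read the wrist's pose just before it. get_calibration takes no time and is no camera call; for the wrist camera it gives the pose at the moment of the call.
- env.job_done(): hands the job in, once; it reports no verdict.
Trained networks look in the newest picture that a camera, given by its name, has taken for a name from the list of things; names that differ only in an ending like _2 or _b are one class to them, and where a whole thing is asked for, a point or a joint stands for the part that bears it (a point fixed in the world has none). Each returns a list of dicts, best first, with "score" (0 to 1); they miss things now and then, are a little off and sometimes report something else, mostly with a low value. They report only what shows in the picture. A call takes as long as a camera call. They do not tell look-alikes from the thing itself.
- models.boxes_of(camera, thing): "at" ([x, y, z] in m, in world coordinates, good to about 4 mm: the middle of the surface that is visible of it).
The state is a dict: "t": time; "joints": joint angles; "qd": joint speeds; "joint_efforts": joint torques, N m; "tool_pos": TCP position; "tool_rot": TCP orientation; "force": force on the tool from outside, world axes, zero at the start; "torque": the same for the moment, N m; "opening": finger opening in m.
Only numpy, scipy, OpenCV 4.12 (cv2) and the standard library are available. Lean on these libraries where they do the work, as an engineer would, in place of code of your own. Each camera call takes 0.05 s, during which the arm holds its last target.

## Working session

There is one attempt and no reset: what is moved stays moved. The work goes in short steps, Python scripts to look and compute and a tool call to move; the robot and the scene stay as the last step left them, time stands still between calls to the robot, and variables do not carry over. Pictures are saved under pics/ and viewed, and the job is handed in when it is done.

Besides the shell and the picture viewer there is one more tool, called as a command line: name --argument value ..., lists and objects as JSON in quotes. carry_out: Moves the arm, as the interface text tells. Its arguments: {"type":"object","properties":{"series":{"type":"array","items":{"type":"array","items":{"type":"array","items":{"type":"number","minimum":-1,"maximum":1}}}},"gripper":{"type":"number"}},"required":["series"]}

```bash
mkdir -p pics; python3 - <<'E'
from bench import monitor, grab_frame, get_calibration, env, models
import cv2,numpy as np
s=monitor.get_state();print(s)
for c in ["scene","top"]:
    p,d=grab_frame(c);cv2.imwrite(f"pics/{c}0.png",p[:,:,::-1]);np.savez(f"{c}0.npz",p=p,d=d)
    k=get_calibration(c);print(c,k)
    for n in ["orange_mount","orange_pad_top","orange_mark","orange_pointer_tip","blue_mount","blue_pad_top","blue_mark","blue_pointer_tip","orange_mirror","jar_a","amber_bottle","vial"]:
        print(c,n,[(np.round(o["at"],3).tolist(),round(o["score"],2)) for o in models.boxes_of(c,n)])
print(monitor.get_state()["t"])
E
```

```text
{'t': 0.0, 'joints': array([-1.14365673,  0.70709878, -0.02759818,  1.48498409,  0.02198898,
        0.95089533, -0.07551019]), 'qd': array([ 0.00159726,  0.00117285, -0.00084307, -0.00109491,  0.00057999,
       -0.0008779 ,  0.00030963]), 'joint_efforts': array([ 2.54178703e-04, -8.83228326e+01,  1.23465557e+00, -2.36168629e+01,
        1.68918626e-02,  6.50568880e-03,  2.49493371e-05]), 'tool_pos': array([0.25969007, 0.51268933, 0.19863358]), 'tool_rot': array([-7.29722507e-01, -3.05544715e+00,  1.66784747e-03]), 'force': array([-0.58454991, -0.53609906,  0.5854158 ]), 'torque': array([-0.02227455,  0.02146545,  0.00463676]), 'opening': 0.08511380437509464}
scene {'fx': 445.0210757344578, 'fy': 445.0210757344578, 'cx': 253.12661714077046, 'cy': 191.68273404242908, 'extrinsics': array([[-0.0808347 , -0.85776825,  0.50764099,  1.18826585],
       [ 0.99672424, -0.07087094,  0.03896271,  0.05807328],
       [ 0.00255602,  0.50912762,  0.86068724,  1.21575266],
       [ 0.        ,  0.        ,  0.        ,  1.        ]])}
scene orange_mount [([0.57, -0.19, 0.046], 0.95), ([0.296, -0.
[... 1541 characters left out ...]
p orange_mark [([0.586, 0.452, 0.094], 0.52)]
top orange_pointer_tip [([0.27, -0.246, 0.056], 0.82), ([0.54, -0.2, 0.053], 0.74)]
top blue_mount [([0.534, 0.157, 0.054], 0.88)]
top blue_pad_top [([0.531, 0.156, 0.054], 0.98), ([0.539, -0.197, 0.052], 0.29)]
top blue_mark [([0.583, -0.446, 0.105], 0.59)]
top blue_pointer_tip [([0.527, 0.155, 0.055], 0.8)]
top orange_mirror [([0.542, -0.199, 0.053], 0.82), ([0.264, -0.246, 0.056], 0.74), ([0.53, 0.158, 0.053], 0.23)]
top jar_a [([0.583, -0.449, 0.104], 0.92), ([0.431, -0.455, 0.108], 0.89), ([0.466, 0.413, 0.103], 0.6)]
top amber_bottle [([0.586, 0.452, 0.093], 0.55)]
top vial [([0.366, 0.023, 0.051], 0.47), ([0.584, -0.444, 0.102], 0.41)]
1.3
```

View pics/scene0.png

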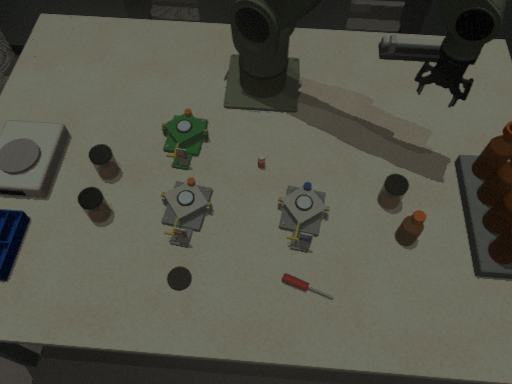

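View pics/top0.png

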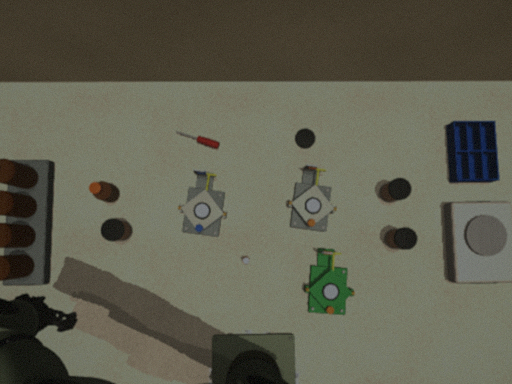

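```bash
cat > h.py <<'E'
import numpy as np,cv2
from bench import get_calibration
def ray(c,u,v,z,k=None):
    k=k or get_calibration(c);E=k["extrinsics"]
    d=E[:3,:3]@np.array([(u-k["cx"])/k["fx"],-(v-k["cy"])/k["fy"],-1]);o=E[:3,3]
    return o+d*(z-o[2])/d[2]
def proj(c,P,k=None):
    k=k or get_calibration(c);E=k["extrinsics"]
    q=E[:3,:3].T@(np.array(P)-E[:3,3]);return k["cx"]+k["fx"]*q[0]/-q[2],k["cy"]-k["fy"]*q[1]/-q[2]
E
python3 - <<'E'
from h import *
for c,boxes in {"top":[(280,155,60,90),(170,160,70,85)],"scene":[(150,165,75,90),(265,170,75,90)]}.items():
    z=np.load(f"{c}0.npz");p,d=z["p"],z["d"];t=[]
    for (x,y,w,h) in boxes:
        t.append(cv2.resize(p[y:y+h,x:x+w],(390,560),interpolation=cv2.INTER_CUBIC))
    im=np.clip(np.hstack(t).astype(float)*1.8,0,255).astype(np.uint8)
    cv2.imwrite(f"pics/{c}_crop.png",im[:,:,::-1])
    hsv=cv2.cvtColor(p,cv2.COLOR_RGB2HSV)
    for nm,(lo,hi),(x,y,w,h) in [("or",((3,120,60),(18,255,255)),boxes[0]),("bl",((105,90,40),(125,255,255)),boxes[1])]:
        m=cv2.inRange(hsv[y:y+h,x:x+w],lo,hi)
        n,l,s,ce=cv2.connectedComponentsWithStats(m)
        for i in range(1,n):
            if s[i,4]>5:
                u,v=ce[i]+[x,y];print(c,nm,s[i,4],u.round(1),v.round(1),ray(c,u,v,.068).round(4),"d", ray(c,u,v,0.065).round(4))
E
```

```text
top or 11 311.5 167.6 [ 0.6619 -0.193   0.068 ] d [ 0.6625 -0.1935  0.065 ]
top or 43 310.8 222.3 [ 0.4867 -0.1868  0.068 ] d [ 0.4868 -0.1872  0.065 ]
top bl 7 201.0 173.0 [0.6467 0.16   0.068 ] d [0.6472 0.1603 0.065 ]
top bl 39 198.7 227.8 [0.4724 0.1665 0.068 ] d [0.4725 0.1669 0.065 ]
scene or 45 190.5 180.8 [ 0.4888 -0.1867  0.068 ] d [ 0.4869 -0.1873  0.065 ]
scene or 18 177.7 232.3 [ 0.6627 -0.1967  0.068 ] d [ 0.6614 -0.1974  0.065 ]
scene bl 34 307.0 185.1 [0.4748 0.1667 0.068 ] d [0.4729 0.167  0.065 ]
scene bl 11 303.2 238.0 [0.6511 0.1593 0.068 ] d [0.6497 0.1595 0.065 ]
```

View pics/top_crop.png

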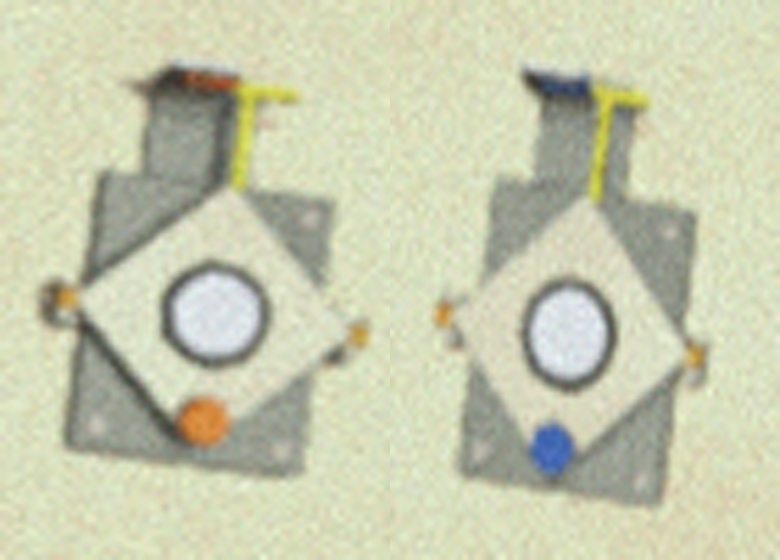

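View pics/scene_crop.png

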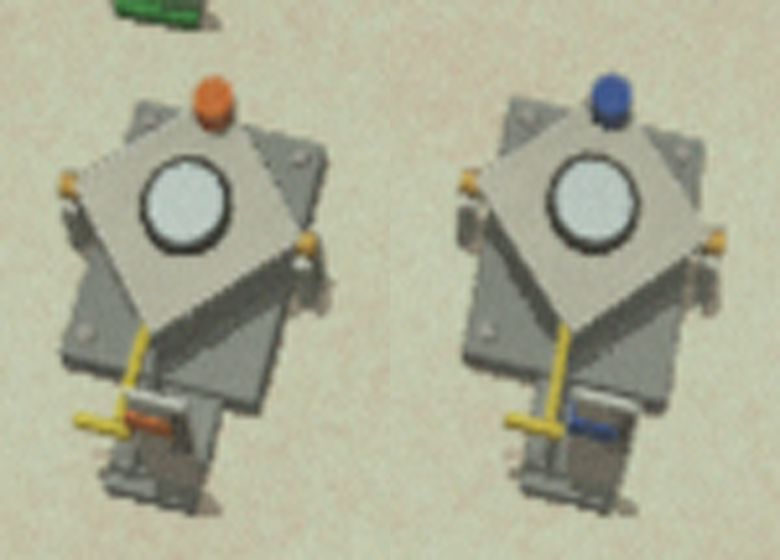

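```bash
cat >> h.py <<'E'
from scipy.spatial.transform import Rotation as R
def rel(P,s):
    r=R.from_rotvec(s["tool_rot"]).as_matrix();return r.T@(np.array(P)-s["tool_pos"])/0.3
E
python3 - <<'E'
from h import *
from bench import monitor
for n,c,m,pd in [("o","top",(313.1,205.6),(311,222.7)),("b","top",(202,210.5),(199,228.9)),("o","scene",(185.9,198),(190.8,179.5)),("b","scene",(304,202.6),(307.2,184))]:
    M=ray(c,*m,.0595);p=ray(c,*pd,.068);v=M-p;print(n,c,M.round(4),p.round(4),np.hypot(*v[:2]).round(4),np.degrees(np.arctan2(v[1],v[0])).round(1))
s=monitor.get_state();print(R.from_rotvec(s["tool_rot"]).as_matrix().round(3)); print(rel([.485,-.187,.15],s))
E
```

```text
o top [ 0.5405 -0.1967  0.0595] [ 0.4855 -0.1872  0.068 ] 0.0558 -9.7
b top [0.5276 0.1573 0.0595] [0.4691 0.1656 0.068 ] 0.0592 -8.0
o scene [ 0.5448 -0.193   0.0595] [ 0.484  -0.1865  0.068 ] 0.0611 -6.1
b scene [0.5315 0.1597 0.0595] [0.4709 0.1671 0.068 ] 0.061 -7.0
[[-0.892  0.452 -0.   ]
 [ 0.452  0.892 -0.   ]
 [ 0.    -0.    -1.   ]]
[-1.72395945 -1.74224729  0.16364944]
```

carry_out --series '[[[-0.05, -0.05, 0, 0, 0, 0], [-0.09, -0.09, 0, 0, 0, 0], [-0.09, -0.09, 0, 0, 0, 0], [-0.09, -0.09, 0, 0, 0, 0], [-0.09, -0.09, 0, 0, 0, 0], [-0.09, -0.09, 0, 0, 0, 0], [-0.09, -0.09, 0, 0, 0, 0], [-0.09, -0.09, 0, 0, 0, 0], [-0.09, -0.09, 0, 0, 0, 0], [-0.09, -0.09, 0, 0, 0, 0], [-0.09, -0.09, 0, 0, 0, 0], [-0.09, -0.09, 0, 0, 0, 0]]]' --gripper 1

```text
t: 2.3
tool_pos: [0.3974, 0.0919, 0.1993]
tool_rot: [0.729, 3.055, 0.0]
force: [1.7, 0.8, 0.5]
opening: -0.0002
```

carry_out --series '[[[-0.09, -0.09, 0, 0, 0, 0], [-0.09, -0.09, 0, 0, 0, 0], [-0.09, -0.09, 0, 0, 0, 0], [-0.09, -0.09, 0, 0, 0, 0], [-0.09, -0.09, 0, 0, 0, 0], [-0.09, -0.09, 0, 0, 0, 0], [-0.07, -0.07, 0, 0, 0, 0], [-0.04, -0.04, 0, 0, 0, -0.8], [0, 0, 0, 0, 0, -1], [0, 0, 0, 0, 0, -1], [0, 0, 0, 0, 0, -1], [0, 0, 0, 0, 0, 0]]]'

```text
t: 3.3
tool_pos: [0.4829, -0.1687, 0.1991]
tool_rot: [-0.209, -3.135, -0.0]
force: [-0.4, 0.2, -0.5]
opening: 0.0002
```

```bash
python3 - <<'E'
from h import *
from bench import monitor,grab_frame
s=monitor.get_state();print(s["t"],s["tool_pos"],s["force"],R.from_rotvec(s["tool_rot"]).as_matrix().round(3),rel([.485,-.187,.09],s))
p,d=grab_frame("wrist");cv2.imwrite("pics/w1.png",p[:,:,::-1])
E
```

```text
3.3 [ 0.48293667 -0.16866467  0.19907269] [-0.39043975  0.17074177 -0.47175444] [[-0.991  0.133 -0.   ]
 [ 0.133  0.991  0.   ]
 [ 0.     0.    -1.   ]] [-0.0149526  -0.05967487  0.36357292]
```

View pics/w1.png

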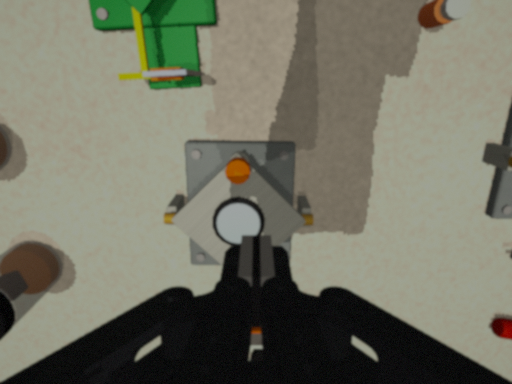

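```bash
python3 - <<'E'
from h import *
from bench import monitor,get_calibration
k=get_calibration("wrist")
p=cv2.imread("pics/w1.png");hsv=cv2.cvtColor(p,cv2.COLOR_BGR2HSV)[140:200,215:265]
m=cv2.inRange(hsv,(3,120,60),(20,255,255));n,l,s,c=cv2.connectedComponentsWithStats(m);print(s,c+[215,140])
print(k["extrinsics"].round(3),ray("wrist",238,171,.068,k),ray("wrist",238,221.5,.0595,k))
s=monitor.get_state();print(rel([.486,-.187,.09],s))
E
```

```text
[[   0    0   50   60 2481]
 [  10   18   26   26  519]] [[239.87222894 169.31559855]
 [237.72061657 170.38150289]]
[[ 0.138 -0.943 -0.301  0.407]
 [ 0.99   0.132  0.041 -0.158]
 [ 0.001 -0.304  0.953  0.373]
 [ 0.     0.     0.     1.   ]] [ 0.48532604 -0.18528782  0.068     ] [ 0.53948934 -0.19414034  0.0595    ]
[-0.01843754 -0.05942823  0.36372447]
```

carry_out --series '[[[-0.016, -0.057, 0, 0, 0, 0], [0, 0, 0.08, 0, 0, 0], [0, 0, 0.1, 0, 0, 0], [0, 0, 0.1, 0, 0, 0], [0, 0, 0.08, 0, 0, 0], [0, 0, 0.02, 0, 0, 0], [0, 0, 0, 0, 0, 0], [0, 0, 0, 0, 0, 0]]]'

```text
t: 4.02
tool_pos: [0.4858, -0.1861, 0.0861]
tool_rot: [0.217, 3.133, -0.001]
force: [-0.1, 0.2, 1.2]
opening: -0.0001
```

```bash
python3 - <<'E'
from h import *
from bench import monitor,grab_frame
s=monitor.get_state();print(s["t"],s["tool_pos"],s["force"],rel([.4855,-.1865,.068],s))
p,d=grab_frame("scene");cv2.imwrite("pics/s2.png",np.hstack([cv2.resize(p[150:260,130:240],(600,600),interpolation=cv2.INTER_CUBIC)])[:,:,::-1])
E
```

```text
4.0167 [ 0.48584848 -0.18613079  0.08610065] [-0.10029946  0.15896023  1.2295035 ] [ 0.00102504 -0.00135153  0.0603354 ]
```

View pics/s2.png

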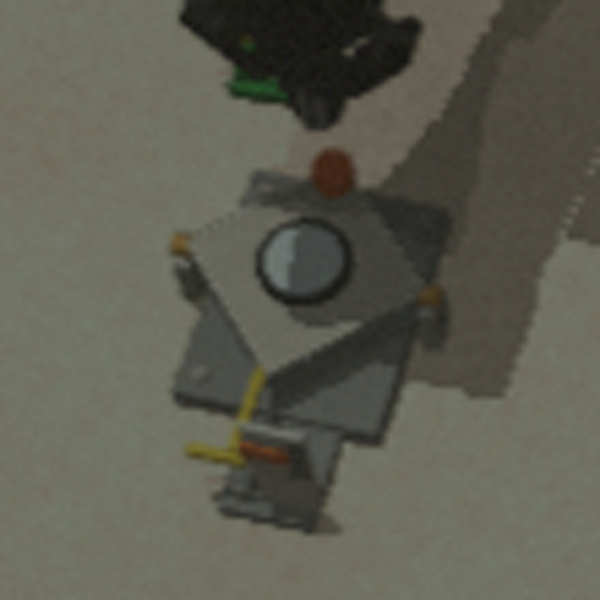

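```bash
python3 - <<'E'
from h import *
f=lambda P:((np.array(proj("scene",P))-[130,150])*600/110).round(0)
print(f([.4858,-.1861,.0861]),f([.4855,-.1865,.068]))
# pointer tip and mark at rest / mark height, mount origin from mirror
y=np.radians(-8);o=np.array([.541,-.195]);
def m(x,yy,z): return f([o[0]+x*np.cos(y)-yy*np.sin(y),o[1]+x*np.sin(y)+yy*np.cos(y),z])
print("tip rest",m(.12,-.012,.05),"tip at mark",m(.12,-.012,.069),"mark",m(.118,.019,.069))
E
```

```text
[328. 146.] [331. 163.]
tip rest [216. 452.] tip at mark [210. 437.] mark [268. 445.]
```

```bash
python3 - <<'E'
from h import *
from bench import monitor,grab_frame,get_calibration
p,d=grab_frame("scene");q=np.clip(p.astype(float)*2.5,0,255).astype(np.uint8)[150:200,160:215]
a=cv2.resize(q,(660,600),interpolation=cv2.INTER_NEAREST);cv2.imwrite("pics/s3.png",a[:,:,::-1])
k=get_calibration("scene");E=k["extrinsics"]
for v in range(158,190,2):
  row=[]
  for u in range(184,196,2):
    z=d[v,u];P=E[:3,:3]@np.array([(u-k["cx"])/k["fx"]*z,-(v-k["cy"])/k["fy"]*z,-z])+E[:3,3];row.append("%.3f,%.3f,%.3f"%tuple(P))
  print(v,row)
E
```

```text
158 ['0.496,-0.188,0.199', '0.504,-0.180,0.212', '0.506,-0.173,0.215', '0.499,-0.170,0.206', '0.503,-0.163,0.211', '0.497,-0.160,0.203']
160 ['0.493,-0.190,0.185', '0.504,-0.181,0.202', '0.506,-0.174,0.206', '0.499,-0.171,0.195', '0.483,-0.171,0.172', '0.484,-0.165,0.174']
162 ['0.497,-0.190,0.180', '0.504,-0.182,0.191', '0.504,-0.177,0.192', '0.498,-0.173,0.185', '0.488,-0.170,0.171', '0.490,-0.164,0.173']
164 ['0.496,-0.192,0.168', '0.491,-0.188,0.162', '0.499,-0.179,0.175', '0.499,-0.174,0.176', '0.495,-0.169,0.171', '0.501,-0.162,0.179']
166 ['0.498,-0.193,0.161', '0.491,-0.189,0.151', '0.500,-0.180,0.166', '0.500,-0.174,0.167', '0.495,-0.170,0.161', '0.503,-0.162,0.172']
168 ['0.491,-0.196,0.141', '0.496,-0.189,0.149', '0.496,-0.183,0.150', '0.498,-0.177,0.153', '0.490,-0.173,0.142', '0.400,-0.196,0.004']
170 ['0.492,-0.198,0.132', '0.494,-0.191,0.135', '0.498,-0.184,0.143', '0.493,-0.179,0.136', '0.496,-0.173,0.140', '0.404,-0.197,-0.002']
172 ['0.415,-0.228,-0.001', '0.496,-0.192,0.127', '0.498,-0.185,0.132', '0.495,-0.180,0.127', '0.416,-0.200,0.005', '0.412,-0.195,-0.002']
1
[... 398 characters left out ...]
-0.191,0.001']
180 ['0.449,-0.221,0.006', '0.446,-0.216,0.001', '0.489,-0.194,0.072', '0.488,-0.188,0.071', '0.486,-0.182,0.069', '0.485,-0.176,0.069']
182 ['0.463,-0.218,0.016', '0.451,-0.216,-0.004', '0.492,-0.194,0.066', '0.493,-0.187,0.069', '0.494,-0.181,0.070', '0.491,-0.176,0.066']
184 ['0.494,-0.208,0.055', '0.493,-0.201,0.055', '0.492,-0.195,0.054', '0.497,-0.187,0.064', '0.498,-0.181,0.066', '0.492,-0.177,0.057']
186 ['0.501,-0.206,0.055', '0.499,-0.201,0.052', '0.501,-0.194,0.056', '0.499,-0.188,0.054', '0.496,-0.183,0.050', '0.497,-0.177,0.052']
188 ['0.509,-0.205,0.056', '0.505,-0.200,0.051', '0.505,-0.194,0.052', '0.507,-0.187,0.056', '0.505,-0.181,0.054', '0.503,-0.176,0.052']
```

View pics/s3.png

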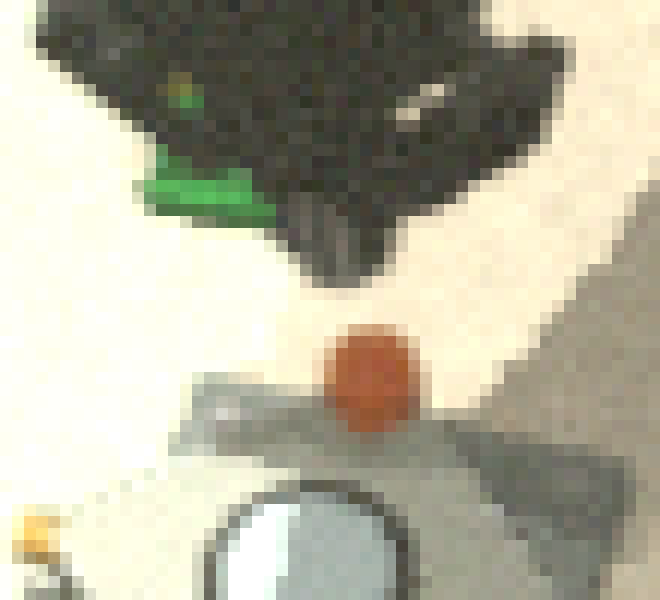

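```bash
python3 - <<'E'
from h import *
from bench import monitor,grab_frame,get_calibration
s=monitor.get_state();print(s["t"],s["tool_pos"],s["joints"])
k=get_calibration("wrist");p,d=grab_frame("wrist")
print("tcp proj",proj("wrist",s["tool_pos"],k), proj("wrist",s["tool_pos"]+[0,0,.037],k))
cv2.imwrite("pics/w4.png",np.clip(p.astype(float)*1.5,0,255).astype(np.uint8)[:,:,::-1])
E=k["extrinsics"]
for v in range(225,300,6):
  row=[]
  for u in range(236,284,8):
    z=d[v,u];P=E[:3,:3]@np.array([(u-k["cx"])/k["fx"]*z,-(v-k["cy"])/k["fy"]*z,-z])+E[:3,3];row.append("%.3f,%.3f,%.3f"%tuple(P))
  print(v,row)
E
```

```text
4.1167 [ 0.48610021 -0.18630416  0.08656806] [ 0.41270444  0.79777814 -0.19953019  1.81137329  0.27233632  0.55708592
  1.47261564]
tcp proj (np.float64(255.17729816322887), np.float64(223.63064708454004)) (np.float64(255.02583225658248), np.float64(256.8840025178866))
225 ['0.500,-0.201,0.053', '0.495,-0.195,0.067', '0.495,-0.190,0.069', '0.496,-0.185,0.067', '0.503,-0.180,0.053', '0.504,-0.175,0.052']
231 ['0.505,-0.202,0.052', '0.505,-0.197,0.053', '0.506,-0.191,0.052', '0.507,-0.186,0.053', '0.508,-0.181,0.052', '0.509,-0.175,0.052']
237 ['0.510,-0.203,0.052', '0.476,-0.190,0.123', '0.476,-0.186,0.124', '0.477,-0.183,0.123', '0.477,-0.179,0.124', '0.513,-0.176,0.052']
243 ['0.513,-0.203,0.053', '0.476,-0.190,0.129', '0.476,-0.186,0.129', '0.476,-0.183,0.130', '0.477,-0.179,0.129', '0.517,-0.176,0.053']
249 ['0.479,-0.194,0.127', '0.476,-0.190,0.134', '0.476,-0.186,0.135', '0.476,-0.183,0.135', '0.477,-0.180,0.134', '0.482,-0.176,0.127']
255 ['0.479,-0.193,0.132', '0.475,-0.189,0.140', '0.477,-0.186,0.139', '0.477,-0.183,0.139', '0.476,-0.180,0.141', '0.482,-0.177,0.132']
261 ['0.
[... 250 characters left out ...]
,-0.175,0.260']
273 ['0.480,-0.193,0.146', '0.476,-0.189,0.152', '0.475,-0.186,0.154', '0.476,-0.183,0.153', '0.477,-0.180,0.152', '0.481,-0.177,0.147']
279 ['0.472,-0.191,0.161', '0.475,-0.189,0.158', '0.477,-0.186,0.155', '0.478,-0.183,0.154', '0.476,-0.180,0.158', '0.475,-0.177,0.160']
285 ['0.473,-0.191,0.163', '0.474,-0.188,0.163', '0.479,-0.186,0.156', '0.480,-0.184,0.155', '0.476,-0.180,0.161', '0.474,-0.178,0.164']
291 ['0.474,-0.191,0.165', '0.475,-0.188,0.166', '0.482,-0.187,0.156', '0.481,-0.184,0.157', '0.475,-0.180,0.166', '0.476,-0.178,0.165']
297 ['0.475,-0.191,0.168', '0.475,-0.188,0.169', '0.484,-0.187,0.156', '0.484,-0.184,0.157', '0.476,-0.181,0.168', '0.476,-0.178,0.169']
```

View pics/w4.png

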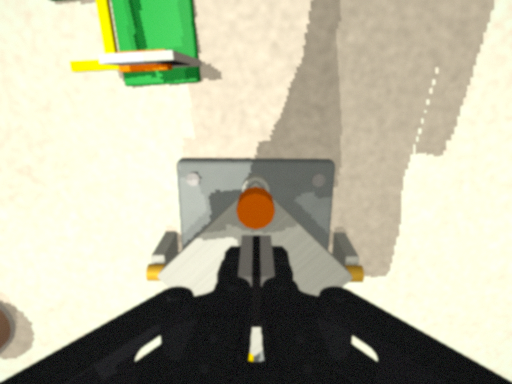

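carry_out --series '[[[0, 0, 0.02, 0, 0, 0], [0, 0, 0.02, 0, 0, 0], [0, 0, 0, 0, 0, 0], [0, 0, 0, 0, 0, 0]]]'

```text
t: 4.5
tool_pos: [0.4852, -0.186, 0.0728]
tool_rot: [-0.215, -3.134, -0.0]
force: [0.2, -0.3, -0.1]
opening: 0.0004
```

carry_out --series '[[[0, 0, 0.01, 0, 0, 0], [0, 0, 0.01, 0, 0, 0], [0, 0, 0, 0, 0, 0]]]'

```text
t: 4.75
tool_pos: [0.4852, -0.186, 0.0666]
tool_rot: [-0.215, -3.134, -0.0]
force: [0.4, -0.1, -0.6]
opening: -0.0002
```

carry_out --series '[[[0, 0, 0.005, 0, 0, 0], [0, 0, 0.005, 0, 0, 0], [0, 0, 0, 0, 0, 0]]]'

```text
t: 5.0
tool_pos: [0.4853, -0.186, 0.0639]
tool_rot: [-0.215, -3.134, 0.0]
force: [-0.1, -0.4, -0.1]
opening: -0.0001
```

```bash
cat >> h.py <<'E'
def cloud(c,k,d):
    E=k["extrinsics"];v,u=np.mgrid[0:384,0:512];P=np.stack([(u-k["cx"])/k["fx"]*d,-(v-k["cy"])/k["fy"]*d,-d],-1)
    return P@E[:3,:3].T+E[:3,3]
E
python3 - <<'E'
from h import *
from bench import monitor,grab_frame,get_calibration
s=monitor.get_state();print(s["t"],s["tool_pos"])
k=get_calibration("wrist");p,d=grab_frame("wrist");C=cloud("wrist",k,d)
for u in (244,250,256,262,268): print(u,[(v,C[v,u].round(3).tolist()) for v in range(228,246,2)])
p,d=grab_frame("scene")
q=np.clip(p.astype(float)*2.5,0,255).astype(np.uint8)[150:200,160:215]
a=cv2.resize(q,(660,600),interpolation=cv2.INTER_NEAREST);cv2.imwrite("pics/s5.png",a[:,:,::-1])
E
```

```text
5.0 [ 0.48533103 -0.18601949  0.06389008]
244 [(228, [0.486, -0.192, 0.067]), (230, [0.487, -0.192, 0.067]), (232, [0.488, -0.193, 0.067]), (234, [0.489, -0.193, 0.067]), (236, [0.475, -0.19, 0.1]), (238, [0.475, -0.189, 0.102]), (240, [0.475, -0.19, 0.103]), (242, [0.475, -0.189, 0.105]), (244, [0.475, -0.189, 0.107])]
250 [(228, [0.486, -0.189, 0.068]), (230, [0.487, -0.189, 0.067]), (232, [0.409, -0.175, 0.238]), (234, [0.489, -0.189, 0.068]), (236, [0.475, -0.187, 0.1]), (238, [0.476, -0.187, 0.101]), (240, [0.475, -0.187, 0.103]), (242, [0.476, -0.187, 0.105]), (244, [0.475, -0.187, 0.107])]
256 [(228, [0.487, -0.186, 0.067]), (230, [0.488, -0.186, 0.067]), (232, [0.489, -0.186, 0.068]), (234, [0.49, -0.186, 0.068]), (236, [0.476, -0.184, 0.099]), (238, [0.475, -0.184, 0.103]), (240, [0.476, -0.184, 0.104]), (242, [0.476, -0.184, 0.106]), (244, [0.475, -0.184, 0.108])]
262 [(228, [0.487, -0.182, 0.066]), (230, [0.488, -0.183, 0.068]), (232, [0.49, -0.183, 0.066]), (234, [0.49, -0.183, 0.068]), (236, [0.476, -0.182, 0.1]), (238, [0.476, -0.182, 0.102]), (240, [0.476, -0.182, 0.104]), (242, [0.476, -0.182, 0.106]), (244, [0.476, -0.182, 0.107])]
268 [(228, [0.487, -0.179, 0.068]), (230, [0.489, -0.179, 0.066]), (232, [0.489, -0.179, 0.068]), (234, [0.491, -0.18, 0.068]), (236, [0.476, -0.179, 0.101]), (238, [0.477, -0.179, 0.101]), (240, [0.476, -0.179, 0.104]), (242, [0.477, -0.179, 0.105]), (244, [0.476, -0.179, 0.107])]
```

View pics/s5.png

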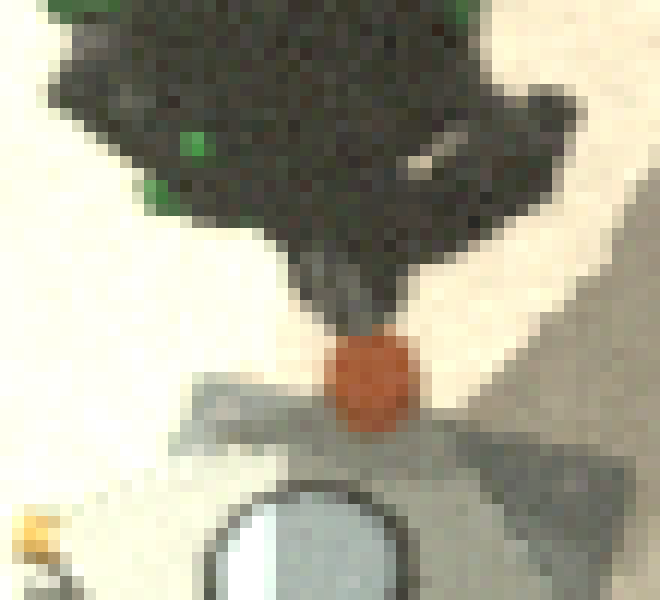

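carry_out --series '[[[0, 0, 0.03, 0, 0, 0], [0, 0, 0.03, 0, 0, 0], [0, 0, 0.02, 0, 0, 0], [0, 0, 0, 0, 0, 0], [0, 0, 0, 0, 0, 0]]]'

```text
t: 5.52
tool_pos: [0.4852, -0.1859, 0.0396]
tool_rot: [-0.215, -3.133, -0.0]
force: [-1.2, -0.3, -0.3]
opening: 0.0001
```

carry_out --series '[[[0, 0, 0.005, 0, 0, 0], [0, 0, 0.005, 0, 0, 0], [0, 0, 0, 0, 0, 0]]]'

```text
t: 5.77
tool_pos: [0.4854, -0.186, 0.0371]
tool_rot: [0.215, 3.134, -0.0]
force: [-0.5, 0.2, 0.6]
opening: -0.0002
```

carry_out --series '[[[0, 0, 0.005, 0, 0, 0], [0, 0, 0.005, 0, 0, 0], [0, 0, 0, 0, 0, 0]]]'

```text
t: 6.02
tool_pos: [0.485, -0.186, 0.034]
tool_rot: [-0.215, -3.133, 0.0]
force: [-3.4, 1.4, 5.9]
opening: -0.0005
```

carry_out --series '[[[0, 0, 0.005, 0, 0, 0], [0, 0, 0.004, 0, 0, 0], [0, 0, 0, 0, 0, 0]]]'

```text
t: 6.27
tool_pos: [0.4843, -0.186, 0.0313]
tool_rot: [-0.215, -3.132, 0.0]
force: [-6.6, 0.9, 7.8]
opening: -0.0
```

```bash
cat > look.py <<'E'
from h import *
import sys
from bench import monitor,grab_frame,get_calibration
c,x,y,w,h,out=sys.argv[1],*map(int,sys.argv[2:6]),sys.argv[6]
s=monitor.get_state();print(s["t"],s["tool_pos"],s["force"])
p,d=grab_frame(c);k=get_calibration(c);C=cloud(c,k,d)
g=2.0
q=np.clip(p.astype(float)*g,0,255).astype(np.uint8)[y:y+h,x:x+w]
cv2.imwrite(out,cv2.resize(q,(600,int(600*h/w)),interpolation=cv2.INTER_NEAREST)[:,:,::-1])
hsv=cv2.cvtColor(p,cv2.COLOR_RGB2HSV)[y:y+h,x:x+w]
m=cv2.inRange(hsv,(22,130,50),(35,255,255))
n,l,st,ce=cv2.connectedComponentsWithStats(m)
vs,us=np.nonzero(m)
for v in range(h):
    r=us[vs==v]
    if len(r): print(v+y,r.min()+x,r.max()+x,[round(float(C[v+y,u+x,2]),3) for u in r[::2]])
E
python3 look.py scene 160 215 40 35 pics/s6.png
```

```text
6.2667 [ 0.48429642 -0.18595499  0.03128786] [-6.64530715  0.86299523  7.80845195]
217 176 177 [0.058]
218 176 177 [0.056]
219 176 177 [0.057]
220 175 176 [0.064]
221 175 176 [0.06]
222 174 176 [0.013, 0.058]
223 174 175 [0.065]
224 174 174 [0.06]
225 173 174 [0.06]
226 173 174 [0.061]
228 172 172 [0.06]
229 172 172 [0.061]
230 164 173 [0.062, 0.066, 0.062, 0.063]
231 164 173 [0.061, 0.063, 0.065, 0.066, 0.064]
232 167 173 [0.06, 0.059, 0.061, 0.062]
233 172 172 [0.057]
```

View pics/s6.png

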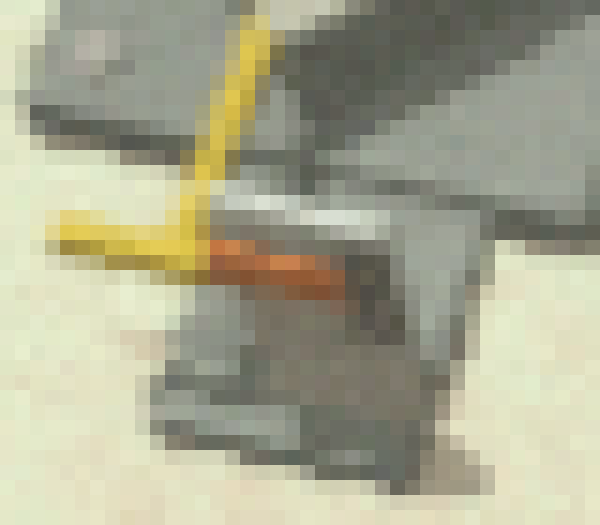

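```bash
cat > tip.py <<'E'
from h import *
import sys
from bench import monitor,grab_frame,get_calibration
# usage: tip.py o|b N
w=sys.argv[1];N=int(sys.argv[2])
bx,by,bw,bh={"o":(160,222,16,14),"b":(283,226,19,14)}[w]
k=get_calibration("scene")
def meas(p,d,y0=None):
    C=cloud("scene",k,d);hsv=cv2.cvtColor(p,cv2.COLOR_RGB2HSV)[by:by+bh,bx:bx+bw]
    m=cv2.inRange(hsv,(22,130,50),(35,255,255))>0
    v,u=np.nonzero(m)
    # bar = columns left part: keep left 60%
    s=u<u.min()+7
    z=C[by:by+bh,bx:bx+bw,2][m][s]
    return np.median(z),len(z),(v[s].mean()+by),(u[s].mean()+bx)
r=np.load("scene0.npz");print("rest",meas(r["p"],r["d"]))
s=monitor.get_state();print(s["t"],s["tool_pos"].round(4),s["force"].round(1))
for i in range(N):
    p,d=grab_frame("scene");print("now",meas(p,d))
np.savez(f"last_{w}.npz",p=p,d=d)
E
python3 tip.py o 3
```

```text
rest (np.float64(0.05170541936830153), 13, np.float64(232.6153846153846), np.float64(167.23076923076923))
6.3167 [ 0.4843 -0.186   0.0314] [-7.5  1.2  8.3]
now (np.float64(0.06347066543738922), 14, np.float64(230.92857142857142), np.float64(167.0))
now (np.float64(0.06295147577843241), 15, np.float64(231.0), np.float64(167.0))
now (np.float64(0.061052090273117754), 15, np.float64(231.0), np.float64(167.0))
```

carry_out --series '[[[0, 0, 0.004, 0, 0, 0], [0, 0, 0.004, 0, 0, 0], [0, 0, 0, 0, 0, 0]]]'

```text
t: 6.72
tool_pos: [0.4837, -0.1859, 0.0288]
tool_rot: [-0.215, -3.131, -0.0]
force: [-9.6, 2.1, 9.9]
opening: -0.0
```

```bash
python3 tip.py o 4; python3 look.py scene 160 215 40 35 pics/s7.png
```

```text
rest (np.float64(0.05170541936830153), 13, np.float64(232.6153846153846), np.float64(167.23076923076923))
6.7167 [ 0.4837 -0.1859  0.0288] [-9.6  2.1  9.9]
now (np.float64(0.06809676865330871), 15, np.float64(229.86666666666667), np.float64(167.06666666666666))
now (np.float64(0.06866921043707053), 15, np.float64(230.0), np.float64(167.0))
now (np.float64(0.06629649233167356), 14, np.float64(229.92857142857142), np.float64(167.0))
now (np.float64(0.06755264659414961), 15, np.float64(230.0), np.float64(167.0))
6.9167 [ 0.48378944 -0.18593224  0.0289948 ] [-9.76413492  1.49724797  9.73605356]
216 176 177 [0.018]
217 176 177 [0.067]
218 176 177 [0.066]
219 175 176 [0.058]
220 175 176 [0.064]
221 174 176 [0.062, 0.064]
222 174 175 [0.065]
223 174 175 [0.064]
224 173 174 [0.065]
225 172 174 [0.003, 0.063]
226 172 174 [0.065, 0.066]
227 172 172 [0.066]
228 172 172 [0.065]
229 164 172 [0.067, 0.066, 0.072]
230 164 173 [0.069, 0.064, 0.07, 0.065, 0.067]
231 167 172 [0.06, 0.066, 0.069]
232 171 172 [0.066]
```

View pics/s7.png

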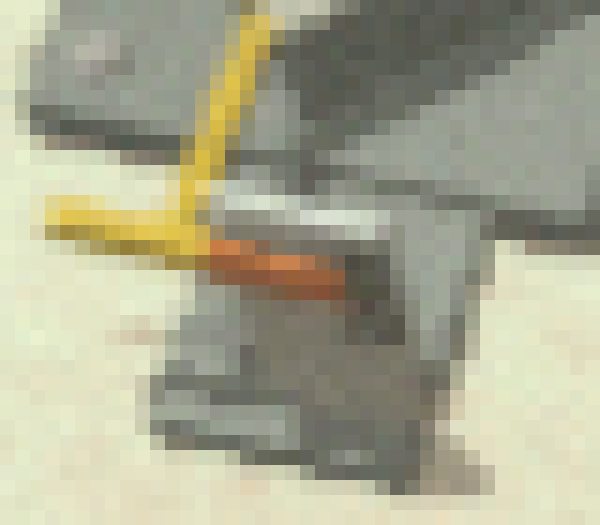

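carry_out --series '[[[0, 0, 0.002, 0, 0, 0], [0, 0, 0, 0, 0, 0], [0, 0, 0, 0, 0, 0], [0, 0, 0, 0, 0, 0], [0, 0, 0, 0, 0, 0], [0, 0, 0, 0, 0, 0], [0, 0, 0, 0, 0, 0], [0, 0, 0, 0, 0, 0], [0, 0, 0, 0, 0, 0], [0, 0, 0, 0, 0, 0], [0, 0, 0, 0, 0, 0], [0, 0, 0, 0, 0, 0]]]'

```text
t: 7.97
tool_pos: [0.4837, -0.1859, 0.0284]
tool_rot: [-0.215, -3.131, 0.0]
force: [-10.2, 2.8, 10.4]
opening: 0.0002
```

```bash
python3 tip.py o 6; python3 - <<'E'
from h import *
k=get_calibration("scene");r=np.load("scene0.npz");C=cloud("scene",k,r["d"]);
hsv=cv2.cvtColor(r["p"],cv2.COLOR_RGB2HSV)
for nm,(x,y,w,h),lo,hi in [("o",(172,226,15,14),(3,120,60),(18,255,255)),("b",(295,230,20,14),(105,90,40),(125,255,255))]:
    m=cv2.inRange(hsv[y:y+h,x:x+w],lo,hi)>0;z=C[y:y+h,x:x+w][m];print(nm,m.sum(),np.median(z,0),z[:,2].min(),z[:,2].max())
l=np.load("last_o.npz");C=cloud("scene",k,l["d"]);hsv=cv2.cvtColor(l["p"],cv2.COLOR_RGB2HSV);x,y,w,h=(172,226,15,14);m=cv2.inRange(hsv[y:y+h,x:x+w],(3,120,60),(18,255,255))>0;print(np.median(C[y:y+h,x:x+w][m],0))
E
```

```text
rest (np.float64(0.05170541936830153), 13, np.float64(232.6153846153846), np.float64(167.23076923076923))
7.9667 [ 0.4837 -0.1859  0.0284] [-10.2   2.8  10.4]
now (np.float64(0.06924490937470629), 17, np.float64(229.7058823529412), np.float64(167.05882352941177))
now (np.float64(0.06884996818839828), 17, np.float64(229.7058823529412), np.float64(167.05882352941177))
now (np.float64(0.06956871955858412), 16, np.float64(229.625), np.float64(167.0))
now (np.float64(0.06949485045076487), 17, np.float64(229.7058823529412), np.float64(167.05882352941177))
now (np.float64(0.0690910962481972), 17, np.float64(229.7058823529412), np.float64(167.05882352941177))
now (np.float64(0.06919264211547627), 17, np.float64(229.7058823529412), np.float64(167.05882352941177))
o 18 [ 0.6673864  -0.19484732  0.07726692] 0.0698000414584079 0.08223752540022145
b 11 [0.65299381 0.15811423 0.07364273] 0.06959512481446772 0.07940674186756858
[ 0.66723311 -0.19361411  0.07578106]
```

carry_out --series '[[[0, 0, -0.02, 0, 0, 0], [0, 0, -0.04, 0, 0, 0], [0, 0, -0.04, 0, 0, 0], [0, 0, 0, 0, 0, 0], [0, 0, 0, 0, 0, 0], [0, 0, 0, 0, 0, 0]]]'

```text
t: 8.77
tool_pos: [0.4853, -0.186, 0.058]
tool_rot: [-0.215, -3.134, 0.0]
force: [0.4, -0.7, -0.7]
opening: -0.0
```

```bash
python3 tip.py o 2; python3 - <<'E'
from h import *
from bench import monitor
s=monitor.get_state();print(s["t"],s["tool_pos"],R.from_rotvec(s["tool_rot"]).as_matrix().round(3),rel([.471,.167,.12],s))
E
```

```text
rest (np.float64(0.05170541936830153), 13, np.float64(232.6153846153846), np.float64(167.23076923076923))
8.7667 [ 0.4853 -0.186   0.058 ] [ 0.4 -0.7 -0.7]
now (np.float64(0.05053057552770057), 12, np.float64(232.66666666666666), np.float64(167.08333333333334))
now (np.float64(0.052280397126173384), 12, np.float64(232.58333333333334), np.float64(167.41666666666666))
8.8667 [ 0.48516416 -0.18596054  0.05782717] [[-0.991  0.137 -0.001]
 [ 0.137  0.991  0.   ]
 [ 0.001  0.    -1.   ]] [ 0.20784573  1.15902949 -0.20703719]
```

carry_out --series '[[[0, 0, -0.1, 0, 0, 0], [0, 0, -0.1, 0, 0, 0], [0.02, 0.1, 0, 0, 0, 0], [0.02, 0.12, 0, 0, 0, 0], [0.02, 0.12, 0, 0, 0, 0], [0.02, 0.12, 0, 0, 0, 0], [0.02, 0.12, 0, 0, 0, 0], [0.02, 0.12, 0, 0, 0, 0], [0.02, 0.12, 0, 0, 0, 0], [0.02, 0.12, 0, 0, 0, 0], [0.02, 0.12, 0, 0, 0, 0], [0.02, 0.1, 0, 0, 0, 0]]]'

```text
t: 9.87
tool_pos: [0.473, 0.1696, 0.118]
tool_rot: [-0.213, -3.134, -0.0]
force: [0.8, 0.2, -0.4]
opening: -0.0002
```

carry_out --series '[[[0, 0, 0, 0, 0, 0], [0, 0, 0, 0, 0, 0], [0, 0, 0, 0, 0, 0]]]'

```text
t: 10.12
tool_pos: [0.4734, 0.1663, 0.118]
tool_rot: [-0.215, -3.134, 0.001]
force: [-0.2, 0.6, -0.9]
opening: -0.0003
```

```bash
python3 - <<'E'
from h import *
from bench import monitor,grab_frame
s=monitor.get_state();print(s["t"],s["tool_pos"],s["force"])
k=get_calibration("wrist");p,d=grab_frame("wrist");cv2.imwrite("pics/w8.png",p[:,:,::-1])
hsv=cv2.cvtColor(p,cv2.COLOR_RGB2HSV);m=cv2.inRange(hsv,(105,110,40),(125,255,255));n,l,st,c=cv2.connectedComponentsWithStats(m)
for i in range(1,n):
    if st[i,4]>100:
        P=ray("wrist",*c[i],.068,k);print(st[i],c[i],P,rel([P[0],P[1],.04],s))
E
```

```text
10.1167 [0.47342395 0.16633908 0.11801489] [-0.17451475  0.60084399 -0.90127087]
[243 174  32  35 887] [258.17136415 191.07666291] [0.47115885 0.16864376 0.068     ] [0.00840039 0.00681989 0.26004761]
```

View pics/w8.png

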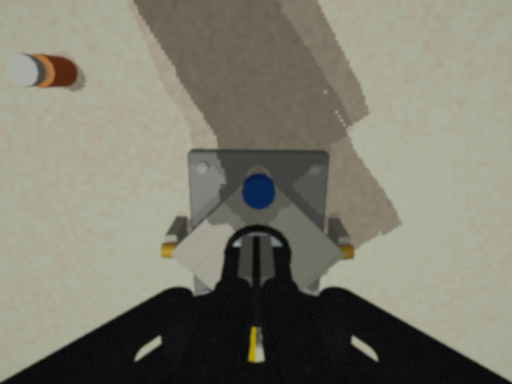

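carry_out --series '[[[0.007, 0.006, 0.02, 0, 0, 0], [0, 0, 0.08, 0, 0, 0], [0, 0, 0.08, 0, 0, 0], [0, 0, 0.05, 0, 0, 0], [0, 0, 0.025, 0, 0, 0], [0, 0, 0, 0, 0, 0], [0, 0, 0, 0, 0, 0], [0, 0, 0, 0, 0, 0]]]'

```text
t: 10.83
tool_pos: [0.4721, 0.1689, 0.0427]
tool_rot: [0.216, 3.133, 0.001]
force: [0.0, -0.1, -0.5]
opening: -0.0005
```

carry_out --series '[[[0, 0, 0.006, 0, 0, 0], [0, 0, 0.006, 0, 0, 0], [0, 0, 0, 0, 0, 0]]]'

```text
t: 11.08
tool_pos: [0.4718, 0.169, 0.0384]
tool_rot: [0.215, 3.134, 0.0]
force: [-0.6, 0.3, -0.5]
opening: 0.0001
```

```bash
python3 tip.py b 1; python3 look.py scene 160 160 200 100 pics/s9.png >/dev/null
```

```text
rest (np.float64(0.05260329525583751), 13, np.float64(237.6153846153846), np.float64(290.2307692307692))
11.0833 [0.4718 0.169  0.0384] [-0.6  0.3 -0.5]
now (np.float64(0.05181075771017851), 15, np.float64(237.66666666666666), np.float64(291.53333333333336))
```

View pics/s9.png

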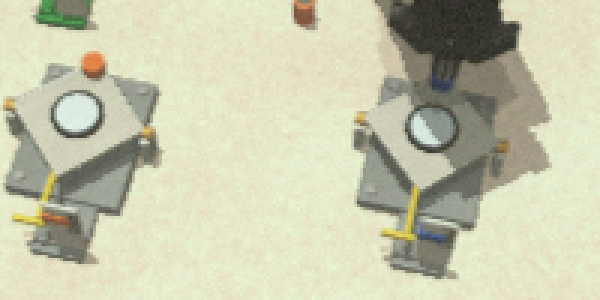

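carry_out --series '[[[0, 0, 0.005, 0, 0, 0], [0, 0, 0.005, 0, 0, 0], [0, 0, 0.005, 0, 0, 0], [0, 0, 0, 0, 0, 0], [0, 0, 0, 0, 0, 0]]]'

```text
t: 11.6
tool_pos: [0.4712, 0.1691, 0.0337]
tool_rot: [-0.215, -3.133, 0.0]
force: [-4.2, 0.5, 7.0]
opening: 0.0002
```

```bash
python3 tip.py b 2
```

```text
rest (np.float64(0.05260329525583751), 13, np.float64(237.6153846153846), np.float64(290.2307692307692))
11.6 [0.4712 0.1691 0.0337] [-4.2  0.5  7. ]
now (np.float64(0.05623149783955417), 14, np.float64(236.78571428571428), np.float64(291.0))
now (np.float64(0.057204295582924725), 16, np.float64(236.9375), np.float64(291.1875))
```

carry_out --series '[[[0, 0, 0.004, 0, 0, 0], [0, 0, 0.004, 0, 0, 0], [0, 0, 0.004, 0, 0, 0], [0, 0, 0, 0, 0, 0], [0, 0, 0, 0, 0, 0]]]'

```text
t: 12.12
tool_pos: [0.4704, 0.1692, 0.0301]
tool_rot: [-0.214, -3.132, 0.001]
force: [-9.0, 1.4, 9.0]
opening: 0.0001
```

```bash
python3 tip.py b 4
```

```text
rest (np.float64(0.05260329525583751), 13, np.float64(237.6153846153846), np.float64(290.2307692307692))
12.1167 [0.4704 0.1692 0.0301] [-9.   1.4  9. ]
now (np.float64(0.06630075391088153), 16, np.float64(235.375), np.float64(291.0625))
now (np.float64(0.0644390537555346), 17, np.float64(235.47058823529412), np.float64(291.1764705882353))
now (np.float64(0.0648980274618054), 15, np.float64(235.33333333333334), np.float64(291.2))
now (np.float64(0.06442552315284489), 16, np.float64(235.375), np.float64(291.0625))
```

carry_out --series '[[[0, 0, 0.003, 0, 0, 0], [0, 0, 0.003, 0, 0, 0], [0, 0, 0, 0, 0, 0], [0, 0, 0, 0, 0, 0]]]'

```text
t: 12.65
tool_pos: [0.47, 0.1692, 0.0283]
tool_rot: [-0.214, -3.131, 0.001]
force: [-11.2, 2.6, 10.4]
opening: -0.0001
```

```bash
python3 tip.py b 4;python3 look.py scene 278 220 40 35 pics/s10.png >/dev/null
```

```text
rest (np.float64(0.05260329525583751), 13, np.float64(237.6153846153846), np.float64(290.2307692307692))
12.65 [0.47   0.1692 0.0283] [-11.2   2.6  10.4]
now (np.float64(0.06958551963697723), 16, np.float64(234.75), np.float64(291.5625))
now (np.float64(0.06863229635183354), 16, np.float64(234.6875), np.float64(291.3125))
now (np.float64(0.06847176800162202), 17, np.float64(234.76470588235293), np.float64(291.3529411764706))
now (np.float64(0.0689373905541153), 17, np.float64(234.76470588235293), np.float64(291.3529411764706))
```

View pics/s10.png

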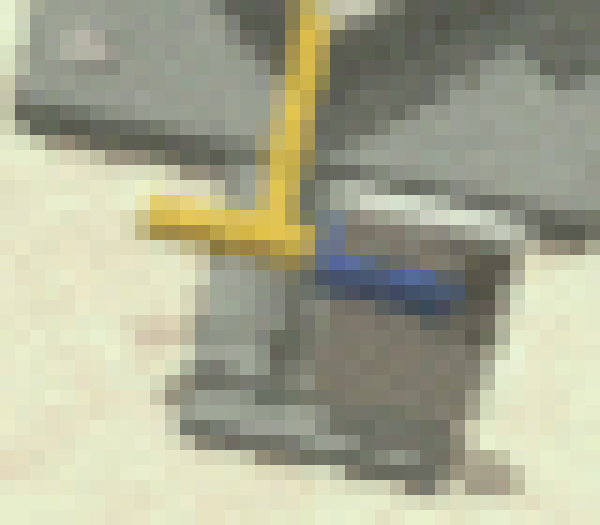

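```bash
python3 - <<'E'
from h import *
k=get_calibration("scene");r=np.load("scene0.npz")
p=r["p"];o=np.load("last_o.npz");b=np.load("last_b.npz")
a=[]
for im,(x,y) in [(p,(165,222)),(p,(288,228))]:
    q=im[y:y+20,x:x+26];a.append(cv2.resize(np.clip(q.astype(float)*2,0,255).astype(np.uint8),(390,300),interpolation=cv2.INTER_NEAREST))
cv2.imwrite("pics/marks.png",np.hstack(a)[:,:,::-1])
def mk(o,yaw):
    y=np.radians(yaw);return lambda X,Y,Z: np.array([o[0]+X*np.cos(y)-Y*np.sin(y),o[1]+X*np.sin(y)+Y*np.cos(y),Z])
for nm,pad,off in [("o",(.4857,-.1865),(165,222)),("b",(.4715,.168),(288,228))]:
    y=np.radians(-8);org=np.array(pad)+.056*np.array([np.cos(y),np.sin(y)]);f=mk(org,-8);pr=lambda *P:(np.array(proj("scene",f(*P)))-off).round(2)
    print(nm,org,"board top L/R front",pr(.122,.008,.096),pr(.122,.042,.096),"bottom",pr(.122,.008,.016),"base corners",pr(.075,-.06,.016),pr(.075,.06,.016))
    for z in (.063,.069,.075): print(z,pr(.118,.006,z),pr(.118,.032,z),pr(.124,.006,z),pr(.124,.032,z))
    print("tip rest",pr(.12,-.028,.05),pr(.12,.004,.05))
E
```

```text
o [ 0.54115501 -0.19429369] board top L/R front [8.86 5.94] [20.55  8.37] bottom [12.95 17.88] base corners [-3.94 -0.61] [34.42  7.31]
0.063 [10.36  9.64] [19.09 11.46] [ 9.71 11.51] [18.46 13.33]
0.069 [10.05  8.73] [18.81 10.56] [ 9.4 10.6] [18.18 12.43]
0.075 [9.73 7.82] [18.53  9.65] [9.08 9.69] [17.9  11.53]
tip rest [-0.45  9.85] [10.15 12.07]
b [0.52695501 0.16020631] board top L/R front [13.28  4.81] [25.42  7.26] bottom [10.66 16.55] base corners [-9.1  -2.14] [30.62  5.86]
0.063 [11.7   8.41] [20.76 10.25] [11.35 10.29] [20.42 12.14]
0.069 [11.9   7.51] [20.99  9.36] [11.55  9.4 ] [20.66 11.25]
0.075 [12.1   6.61] [21.23  8.46] [11.74  8.5 ] [20.89 10.36]
tip rest [-0.52  8.57] [10.48 10.81]
```

View pics/marks.png

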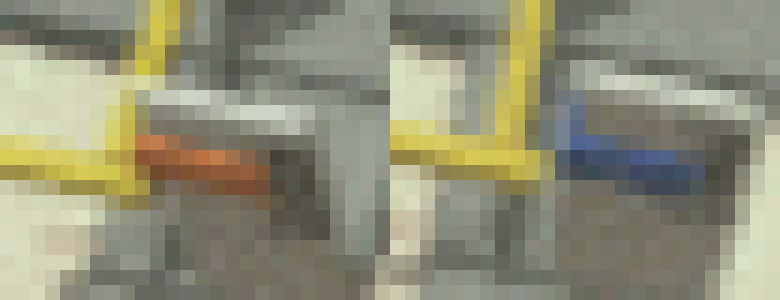

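carry_out --series '[[[0, 0, -0.02, 0, 0, 0], [0, 0, -0.06, 0, 0, 0], [0, 0, -0.1, 0, 0, 0], [0, 0, -0.1, 0, 0, 0], [0, 0, -0.1, 0, 0, 0], [0, 0, -0.05, 0, 0, 0.5], [0, 0, 0, 0, 0, 1], [0, 0, 0, 0, 0, 1], [0, 0, 0, 0, 0, 1]]]'

```text
t: 13.65
tool_pos: [0.4719, 0.1689, 0.1576]
tool_rot: [0.696, 3.063, 0.0]
force: [0.1, -0.0, 1.1]
opening: -0.0
```

```bash
python3 - <<'E'
from h import *
from bench import monitor
s=monitor.get_state();print(s["t"],s["tool_pos"],s["joints"].round(3),s["tool_rot"]);print(R.from_rotvec(s["tool_rot"]).as_matrix().round(3))
E
python3 tip.py b 1
```

```text
13.65 [0.4718665  0.16890557 0.15762358] [-0.39   0.658 -0.03   1.807  0.03   0.677  0.686] [6.96392294e-01 3.06295903e+00 3.68111434e-04]
[[-0.902  0.432  0.001]
 [ 0.432  0.902  0.   ]
 [-0.     0.    -1.   ]]
rest (np.float64(0.05260329525583751), 13, np.float64(237.6153846153846), np.float64(290.2307692307692))
13.65 [0.4719 0.1689 0.1576] [ 0.1 -0.   1.1]
now (np.float64(0.05231969197538455), 12, np.float64(237.58333333333334), np.float64(290.4166666666667))
```

carry_out --series '[[[0, 0, 0, 0, 0, 1], [0, 0, 0, 0, 0, 1], [0, 0, 0, 0, 0, 1], [0, 0, 0, 0, 0, 1], [0, 0, 0, 0, 0, 1], [0, 0, 0, 0, 0, 1], [0, 0, 0, 0, 0, 1], [0, 0, 0, 0, 0, 1], [0, 0, 0, 0, 0, 1], [0, 0, 0, 0, 0, 1], [0, 0, 0, 0, 0, 1], [0, 0, 0, 0, 0, 1]]]'

```text
t: 14.7
tool_pos: [0.4717, 0.1689, 0.1573]
tool_rot: [-2.132, -2.307, 0.001]
force: [-0.5, -0.1, 0.6]
opening: 0.0001
```

carry_out --series '[[[0, 0, 0, 0, 0, 1], [0, 0, 0, 0, 0, 1], [0, 0, 0, 0, 0, 1], [0, 0, 0, 0, 0, 1], [0, 0, 0, 0, 0, 1], [0, 0, 0, 0, 0, 1], [0, 0, 0, 0, 0, 1], [0, 0, 0, 0, 0, 1], [0, 0, 0, 0, 0, 1], [0, 0, 0, 0, 0, 1], [0, 0, 0, 0, 0, 1], [0, 0, 0, 0, 0, 1]]]'

```text
t: 15.7
tool_pos: [0.4716, 0.1689, 0.1572]
tool_rot: [3.0, 0.932, -0.001]
force: [-0.1, 0.2, -0.5]
opening: -0.0002
```

carry_out --series '[[[0, 0, 0, 0, 0, 1], [0, 0, 0, 0, 0, 1], [0, 0, 0, 0, 0, 1], [0, 0, 0, 0, 0, 1], [0, 0, 0, 0, 0, 1], [0, 0, 0, 0, 0, 1], [0, 0, 0, 0, 0, 1], [0, 0, 0, 0, 0, 1], [0, 0, 0, 0, 0, 0.4]]]'

```text
t: 16.45
tool_pos: [0.4715, 0.169, 0.1571]
tool_rot: [3.134, -0.206, -0.001]
force: [0.7, -0.3, -0.3]
opening: 0.0002
```

```bash
python3 - <<'E'
from h import *
from bench import monitor
s=monitor.get_state();print(s["t"],s["tool_pos"],s["joints"].round(3),s["tool_rot"]);print(R.from_rotvec(s["tool_rot"]).as_matrix().round(3));print(rel([.65,.15,.13],s), get_calibration("wrist"))
E
```

```text
16.45 [0.47151156 0.16899361 0.15707759] [-0.823  0.804  0.823  1.82  -0.763  0.869 -1.329] [ 3.13423329e+00 -2.06139019e-01 -1.25826267e-03]
[[ 0.991 -0.131 -0.001]
 [-0.131 -0.991 -0.001]
 [-0.001  0.001 -1.   ]]
[ 0.59819707 -0.01521519  0.08979379] {'fx': 337.7531363593609, 'fy': 337.7531363593609, 'cx': 255.90681028380362, 'cy': 187.02206647818915, 'extrinsics': array([[-1.30461056e-01,  9.43730214e-01,  3.03896687e-01,
         5.50205469e-01],
       [-9.91453425e-01, -1.24138564e-01, -4.01213549e-02,
         1.58909181e-01],
       [-1.38436330e-04, -3.06533686e-01,  9.51859801e-01,
         3.30867940e-01],
       [ 0.00000000e+00,  0.00000000e+00,  0.00000000e+00,
         1.00000000e+00]])}
```

carry_out --series '[[[0.1, 0, 0, 0, 0, 0], [0.12, 0, 0, 0, 0, 0], [0.12, 0, 0, 0, 0, 0], [0.12, 0, 0, 0, 0, 0], [0.12, 0, 0, 0, 0, 0], [0.06, 0, 0, 0, 0, 0], [0, 0, 0, 0, 0, 0], [0, 0, 0, 0, 0, 0]]]'

```text
t: 17.12
tool_pos: [0.6619, 0.1435, 0.1565]
tool_rot: [3.134, -0.201, -0.002]
force: [0.6, -0.1, -0.0]
opening: -0.0
```

```bash
python3 - <<'E'
from h import *
from bench import monitor,grab_frame
s=monitor.get_state();print(s["t"],s["tool_pos"],s["joints"].round(3));print(R.from_rotvec(s["tool_rot"]).as_matrix().round(3))
k=get_calibration("wrist");p,d=grab_frame("wrist");cv2.imwrite("pics/w11.png",np.clip(p.astype(float)*1.5,0,255).astype(np.uint8)[:,:,::-1]);np.savez("w11.npz",p=p,d=d,E=k["extrinsics"])
E
```

```text
17.1167 [0.66190715 0.14352366 0.1564532 ] [-0.534  1.043  0.807  1.113 -0.716  1.253 -1.482]
[[ 0.992 -0.128 -0.001]
 [-0.128 -0.992 -0.001]
 [-0.001  0.001 -1.   ]]
```

View pics/w11.png

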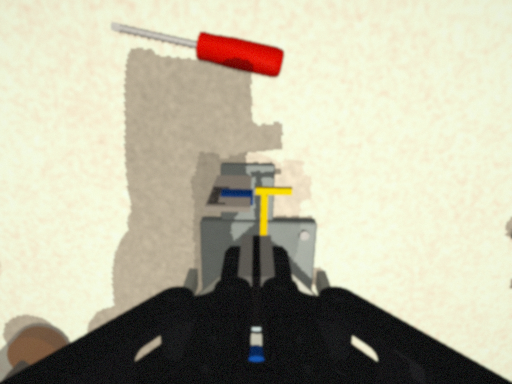

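```bash
cat > mk.py <<'E'
from h import *
import sys
f=np.load(sys.argv[1]);x,y,w,h=map(int,sys.argv[2:6]);out=sys.argv[6];col=sys.argv[7]
k=dict(get_calibration("wrist"));k["extrinsics"]=f["E"]
p,d=f["p"],f["d"];C=cloud("wrist",k,d)
q=np.clip(p[y:y+h,x:x+w].astype(float)*1.5,0,255).astype(np.uint8);cv2.imwrite(out,cv2.resize(q,(w*7,h*7),interpolation=cv2.INTER_NEAREST)[:,:,::-1])
hsv=cv2.cvtColor(p,cv2.COLOR_RGB2HSV)
for nm,lo,hi in [("mark",)+(((105,90,30),(128,255,255)) if col=="b" else ((2,120,50),(18,255,255))),("bar",(22,120,50),(36,255,255))]:
    m=np.zeros(p.shape[:2],bool);m[y:y+h,x:x+w]=cv2.inRange(hsv[y:y+h,x:x+w],lo,hi)>0
    for v in range(y,y+h):
        u=np.nonzero(m[v])[0]
        if len(u)>3: print(nm,v,u.min(),u.max(),np.median(C[v,u],0).round(4))
print("column profile")
E
python3 mk.py w11.npz 200 155 100 70 pics/mb.png b
```

```text
mark 189 222 229 [0.6563 0.1702 0.0616]
mark 190 221 251 [0.6551 0.1614 0.064 ]
mark 191 221 251 [0.655  0.1612 0.0665]
mark 192 221 251 [0.6552 0.161  0.0695]
mark 193 221 251 [0.6549 0.161  0.0716]
mark 194 221 251 [0.6547 0.1609 0.0735]
mark 195 221 252 [0.6538 0.1605 0.0732]
mark 196 223 252 [0.653  0.1598 0.0736]
bar 186 257 261 [0.6385 0.1437 0.0091]
bar 187 256 289 [0.6484 0.1308 0.0477]
bar 188 256 291 [0.6482 0.1301 0.0504]
bar 189 255 291 [0.6482 0.1315 0.052 ]
bar 190 255 291 [0.647  0.1307 0.052 ]
bar 191 256 291 [0.6465 0.1313 0.052 ]
bar 192 256 291 [0.6453 0.1305 0.0523]
bar 193 256 291 [0.6445 0.1306 0.0522]
bar 194 256 291 [0.6438 0.1325 0.0521]
bar 195 258 268 [0.6434 0.1399 0.0521]
bar 196 260 267 [0.6424 0.1396 0.0515]
bar 197 260 267 [0.6417 0.1397 0.0518]
bar 198 260 267 [0.6405 0.1398 0.0514]
bar 199 260 267 [0.6397 0.1399 0.0519]
bar 200 260 267 [0.6389 0.14   0.0519]
bar 201 260 267 [0.6379 0.1402 0.0515]
bar 202 260 267 [0.6371 0.1403 0.0521]
bar 203 260 267 [0.636  0.1404 0.0514]
bar 204 260 267 [0.6351 0.1405 0.0514]
bar 205 260 267 [0.6341 0.1406 0.0516]
bar 206 260 267 [0.6332 0.1407 0.0514]
bar 207 260 267 [0.6325 0.14   0.0519]
bar 208 260 267 [0.6314 0.1409 0.0517]
bar 209 260 267 [0.6305 0.1411 0.0515]
bar 210 260 267 [0.6297 0.1412 0.0521]
bar 211 260 267 [0.6287 0.1413 0.0516]
bar 212 260 267 [0.6276 0.1414 0.0515]
bar 213 260 266 [0.627  0.142  0.0528]
bar 214 260 266 [0.6257 0.1421 0.0516]
bar 215 260 266 [0.6248 0.1422 0.0514]
bar 216 260 266 [0.6241 0.1414 0.0519]
bar 217 260 266 [0.6229 0.1424 0.0516]
bar 218 260 267 [0.6219 0.1421 0.0514]
bar 219 260 267 [0.621  0.1422 0.0517]
bar 220 260 267 [0.6199 0.1423 0.0515]
bar 221 259 267 [0.6191 0.1429 0.0515]
bar 222 260 267 [0.618  0.1426 0.0516]
bar 223 259 267 [0.6168 0.1432 0.0514]
bar 224 260 266 [0.616  0.1433 0.0515]
column profile
```

View pics/mb.png

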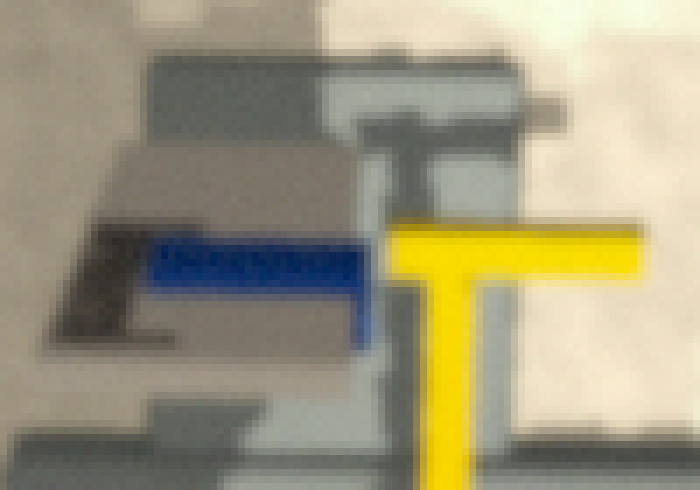

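carry_out --series '[[[0.02, 0.1, 0, 0, 0, 0], [0.02, 0.12, 0, 0, 0, 0], [0.02, 0.12, 0, 0, 0, 0], [0.02, 0.12, 0, 0, 0, 0], [0.02, 0.12, 0, 0, 0, 0], [0.02, 0.12, 0, 0, 0, 0], [0.02, 0.12, 0, 0, 0, 0], [0.02, 0.12, 0, 0, 0, 0], [0.02, 0.12, 0, 0, 0, 0], [0.02, 0.1, 0, 0, 0, 0], [0, 0, 0, 0, 0, 0], [0, 0, 0, 0, 0, 0]]]'

```text
t: 18.17
tool_pos: [0.676, -0.2095, 0.1574]
tool_rot: [3.135, -0.204, -0.001]
force: [0.6, 1.4, 0.2]
opening: 0.0001
```

```bash
python3 - <<'E'
from h import *
from bench import monitor,grab_frame
s=monitor.get_state();print(s["t"],s["tool_pos"],s["joints"].round(3));print(R.from_rotvec(s["tool_rot"]).as_matrix().round(3))
k=get_calibration("wrist");p,d=grab_frame("wrist");cv2.imwrite("pics/w12.png",np.clip(p.astype(float)*1.5,0,255).astype(np.uint8)[:,:,::-1]);np.savez("w12.npz",p=p,d=d,E=k["extrinsics"])
E
python3 mk.py w12.npz 150 120 150 100 pics/mo.png o | head -30
```

```text
18.1667 [ 0.67603145 -0.20948774  0.15742525] [ 0.034  1.08   0.747  0.948 -0.667  1.317 -1.06 ]
[[ 0.992 -0.129 -0.   ]
 [-0.129 -0.992  0.   ]
 [-0.     0.    -1.   ]]
mark 191 223 226 [ 0.6672 -0.1817  0.0571]
mark 192 223 252 [ 0.6683 -0.1928  0.0677]
mark 193 222 253 [ 0.6682 -0.193   0.0702]
mark 194 222 254 [ 0.6682 -0.1937  0.0727]
mark 195 221 254 [ 0.6681 -0.1932  0.0751]
mark 196 221 254 [ 0.668  -0.1934  0.0776]
mark 197 222 254 [ 0.6675 -0.1937  0.0784]
mark 198 222 255 [ 0.6668 -0.194   0.0785]
mark 199 223 255 [ 0.6659 -0.1943  0.0786]
mark 200 245 255 [ 0.6639 -0.2028  0.0784]
mark 201 251 254 [ 0.6627 -0.2047  0.0781]
bar 187 258 275 [ 0.6632 -0.2151  0.0469]
bar 188 257 292 [ 0.6617 -0.2237  0.0491]
bar 189 257 293 [ 0.6617 -0.224   0.052 ]
bar 190 257 293 [ 0.6608 -0.2239  0.0521]
bar 191 257 293 [ 0.66   -0.2238  0.0522]
bar 192 257 293 [ 0.6591 -0.2237  0.0521]
bar 193 257 293 [ 0.6582 -0.2236  0.0522]
bar 194 257 292 [ 0.6573 -0.2231  0.0523]
bar 195 258 291 [ 0.6567 -0.2191  0.0519]
bar 196 261 269 [ 0.656  -0.2146  0.0513]
bar 197 262 269 [ 0.6553 -0.2149  0.051 ]
bar 198 262 269 [ 0.6544 -0.2148  0.0514]
bar 199 262 269 [ 0.6533 -0.2147  0.0511]
bar 200 262 269 [ 0.6525 -0.2146  0.0513]
bar 201 262 269 [ 0.6516 -0.2145  0.0515]
bar 202 262 269 [ 0.6508 -0.2144  0.0519]
bar 203 262 269 [ 0.6499 -0.2142  0.052 ]
bar 204 262 269 [ 0.6488 -0.2141  0.0513]
bar 205 262 269 [ 0.648  -0.214   0.0515]
```

View pics/w12.png

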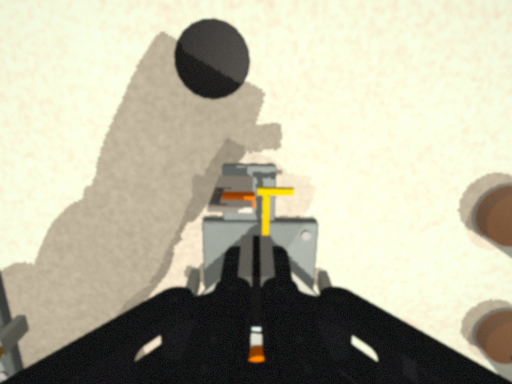

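carry_out --series '[[[-0.1, 0, 0, 0, 0, 0], [-0.12, 0, 0, 0, 0, 0], [-0.12, 0, 0, 0, 0, 0], [-0.12, 0, 0, 0, 0, 0], [-0.12, 0, 0, 0, 0, 0], [-0.06, 0.004, 0, 0, 0, 0], [0, 0, 0, 0, 0, 0], [0, 0, 0.06, 0, 0, 0], [0, 0, 0.08, 0, 0, 0], [0, 0, 0.06, 0, 0, 0], [0, 0, 0, 0, 0, 0], [0, 0, 0, 0, 0, 0]]]'

```text
t: 19.22
tool_pos: [0.4935, -0.185, 0.0977]
tool_rot: [-3.135, 0.2, 0.0]
force: [-0.3, -0.4, 0.6]
opening: -0.0001
```

```bash
python3 - <<'E'
from h import *
from bench import monitor,grab_frame
s=monitor.get_state();print(s["t"],s["tool_pos"],s["joints"].round(3));print(R.from_rotvec(s["tool_rot"]).as_matrix().round(3));print(rel([.4855,-.186,.042],s))
E
python3 look.py scene 150 150 60 50 pics/s13.png >/dev/null
```

```text
19.2167 [ 0.49349191 -0.18502834  0.09768357] [-0.028  0.885  0.652  1.79  -0.771  0.741 -0.654]
[[ 0.992 -0.127 -0.   ]
 [-0.127 -0.992  0.   ]
 [-0.    -0.    -1.   ]]
[-0.02597488  0.00667331  0.18561444]
```

View pics/s13.png

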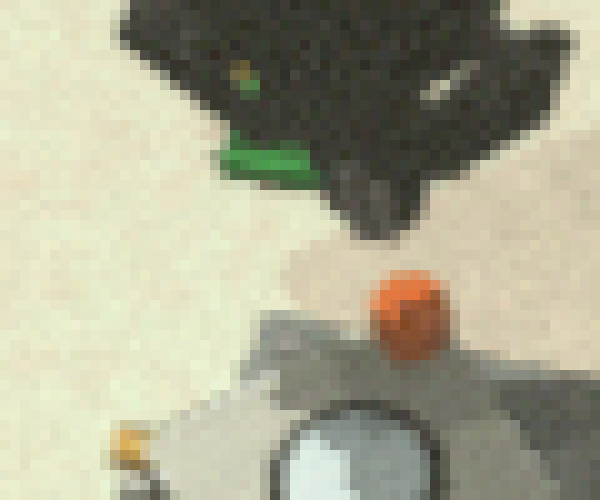

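carry_out --series '[[[-0.026, 0.006, 0, 0, 0, 0], [0, 0, 0.06, 0, 0, 0], [0, 0, 0.07, 0, 0, 0], [0, 0, 0.04, 0, 0, 0], [0, 0, 0.015, 0, 0, 0], [0, 0, 0, 0, 0, 0], [0, 0, 0, 0, 0, 0], [0, 0, 0, 0, 0, 0]]]'

```text
t: 19.93
tool_pos: [0.486, -0.1869, 0.0431]
tool_rot: [3.135, -0.202, 0.003]
force: [0.2, -0.9, 0.1]
opening: 0.0001
```

carry_out --series '[[[0, 0, 0.01, 0, 0, 0], [0, 0, 0.01, 0, 0, 0], [0, 0, 0.01, 0, 0, 0], [0, 0, 0, 0, 0, 0], [0, 0, 0, 0, 0, 0]]]'

```text
t: 20.35
tool_pos: [0.4851, -0.1867, 0.0328]
tool_rot: [-3.135, 0.202, 0.0]
force: [-2.8, 0.8, 6.2]
opening: 0.0001
```

```bash
python3 tip.py o 2
```

```text
rest (np.float64(0.05170541936830153), 13, np.float64(232.6153846153846), np.float64(167.23076923076923))
20.35 [ 0.4851 -0.1867  0.0328] [-2.8  0.8  6.2]
now (np.float64(0.05972654228262331), 16, np.float64(231.5625), np.float64(167.375))
now (np.float64(0.059157401944250454), 15, np.float64(231.73333333333332), np.float64(167.13333333333333))
```

carry_out --series '[[[0, 0, 0.005, 0, 0, 0], [0, 0, 0.005, 0, 0, 0], [0, 0, 0.005, 0, 0, 0], [0, 0, 0, 0, 0, 0], [0, 0, 0, 0, 0, 0]]]'

```text
t: 20.87
tool_pos: [0.4841, -0.1866, 0.0283]
tool_rot: [-3.134, 0.203, 0.003]
force: [-9.3, 2.5, 10.5]
opening: 0.0
```

```bash
python3 tip.py o 3
```

```text
rest (np.float64(0.05170541936830153), 13, np.float64(232.6153846153846), np.float64(167.23076923076923))
20.8667 [ 0.4841 -0.1866  0.0283] [-9.3  2.5 10.5]
now (np.float64(0.0685890904310178), 18, np.float64(229.66666666666666), np.float64(167.16666666666666))
now (np.float64(0.06959955986061273), 17, np.float64(229.58823529411765), np.float64(167.11764705882354))
now (np.float64(0.06946816293139324), 18, np.float64(229.66666666666666), np.float64(167.16666666666666))
```

carry_out --series '[[[0, 0, 0.004, 0, 0, 0], [0, 0, 0.004, 0, 0, 0], [0, 0, 0, 0, 0, 0], [0, 0, 0, 0, 0, 0]]]'

```text
t: 21.35
tool_pos: [0.4838, -0.1865, 0.0259]
tool_rot: [-3.134, 0.203, 0.004]
force: [-12.1, 3.4, 11.5]
opening: 0.0001
```

```bash
python3 tip.py o 5; python3 look.py scene 160 215 40 35 pics/s14.png>/dev/null
```

```text
rest (np.float64(0.05170541936830153), 13, np.float64(232.6153846153846), np.float64(167.23076923076923))
21.35 [ 0.4838 -0.1865  0.0259] [-12.1   3.4  11.5]
now (np.float64(0.07511706198421964), 17, np.float64(228.2941176470588), np.float64(166.0))
now (np.float64(0.07474982197789637), 18, np.float64(228.38888888888889), np.float64(166.11111111111111))
now (np.float64(0.0749300499455483), 17, np.float64(228.2941176470588), np.float64(166.0))
now (np.float64(0.07559171939910836), 16, np.float64(228.375), np.float64(166.0625))
now (np.float64(0.07397718437358203), 16, np.float64(228.375), np.float64(166.0625))
```

View pics/s14.png

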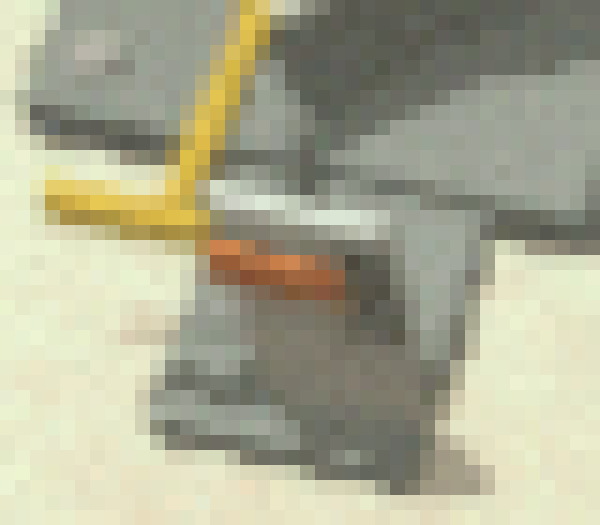

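carry_out --series '[[[0, 0, 0, 0, 0, 0], [0, 0, 0, 0, 0, 0], [0, 0, 0, 0, 0, 0], [0, 0, 0, 0, 0, 0], [0, 0, 0, 0, 0, 0], [0, 0, 0, 0, 0, 0], [0, 0, 0, 0, 0, 0], [0, 0, 0, 0, 0, 0], [0, 0, 0, 0, 0, 0], [0, 0, 0, 0, 0, 0], [0, 0, 0, 0, 0, 0], [0, 0, 0, 0, 0, 0]]]'

```text
t: 22.65
tool_pos: [0.4838, -0.1865, 0.026]
tool_rot: [-3.134, 0.203, 0.003]
force: [-11.4, 2.3, 11.1]
opening: 0.0
```

```bash
python3 tip.py o 2
```

```text
rest (np.float64(0.05170541936830153), 13, np.float64(232.6153846153846), np.float64(167.23076923076923))
22.65 [ 0.4838 -0.1865  0.026 ] [-11.4   2.3  11.1]
now (np.float64(0.07593287940181148), 17, np.float64(228.47058823529412), np.float64(166.1764705882353))
now (np.float64(0.07525785493580983), 17, np.float64(228.47058823529412), np.float64(166.1764705882353))
```

carry_out --series '[[[0, 0, -0.02, 0, 0, 0], [0, 0, -0.04, 0, 0, 0], [0, 0, -0.05, 0, 0, 0], [0, 0, -0.1, 0, 0, 0], [0, 0, -0.1, 0, 0, 0], [0, 0, 0, 0, 0, 0], [0, 0, 0, 0, 0, 0], [0, 0, 0, 0, 0, 0]]]'

```text
t: 23.42
tool_pos: [0.4853, -0.1865, 0.1186]
tool_rot: [-3.135, 0.202, -0.0]
force: [-0.0, -0.2, -0.0]
opening: -0.0002
```

```bash
python3 tip.py o 2; python3 - <<'E'
from h import *
from bench import monitor
s=monitor.get_state();print(s["t"],s["tool_pos"],rel([.4715,.1685,.118],s))
E
```

```text
rest (np.float64(0.05170541936830153), 13, np.float64(232.6153846153846), np.float64(167.23076923076923))
23.4167 [ 0.4853 -0.1865  0.1186] [-0.  -0.2 -0. ]
now (np.float64(0.05150341862308738), 13, np.float64(232.6153846153846), np.float64(167.23076923076923))
now (np.float64(0.052698247779644936), 13, np.float64(232.6153846153846), np.float64(167.23076923076923))
23.5167 [ 0.48508942 -0.18662404  0.11821181] [-0.19703601 -1.16811119  0.00138653]
```

Orange was held at mid-mark and has sprung back. Now the blue one again.

carry_out --series '[[[-0.02, -0.1, 0, 0, 0, 0], [-0.02, -0.12, 0, 0, 0, 0], [-0.02, -0.12, 0, 0, 0, 0], [-0.02, -0.12, 0, 0, 0, 0], [-0.02, -0.12, 0, 0, 0, 0], [-0.02, -0.12, 0, 0, 0, 0], [-0.02, -0.12, 0, 0, 0, 0], [-0.02, -0.12, 0, 0, 0, 0], [-0.02, -0.12, 0, 0, 0, 0], [-0.017, -0.108, 0, 0, 0, 0], [0, 0, 0, 0, 0, 0], [0, 0, 0, 0, 0, 0]]]'

```text
t: 24.52
tool_pos: [0.4712, 0.1696, 0.1181]
tool_rot: [3.135, -0.197, -0.001]
force: [0.6, -0.3, 0.2]
opening: -0.0003
```

```bash
python3 - <<'E'
from h import *
from bench import monitor
s=monitor.get_state();print(s["t"],s["tool_pos"],s["joints"].round(2),rel([.4715,.1685,.042],s))
E
```

```text
24.5167 [0.47120237 0.1696134  0.11811886] [-0.8   0.86  0.77  1.86 -0.85  0.79 -1.25] [0.00159982 0.00336294 0.25373129]
```

carry_out --series '[[[0.002, 0.003, 0.02, 0, 0, 0], [0, 0, 0.08, 0, 0, 0], [0, 0, 0.08, 0, 0, 0], [0, 0, 0.05, 0, 0, 0], [0, 0, 0.025, 0, 0, 0], [0, 0, 0, 0, 0, 0], [0, 0, 0, 0, 0, 0], [0, 0, 0, 0, 0, 0]]]'

```text
t: 25.18
tool_pos: [0.4728, 0.167, 0.0433]
tool_rot: [-3.135, 0.203, -0.002]
force: [0.4, -1.3, 0.4]
opening: -0.0002
```

carry_out --series '[[[0, 0, 0.01, 0, 0, 0], [0, 0, 0.01, 0, 0, 0], [0, 0, 0.01, 0, 0, 0], [0, 0, 0, 0, 0, 0], [0, 0, 0, 0, 0, 0]]]'

```text
t: 25.6
tool_pos: [0.4719, 0.1675, 0.0335]
tool_rot: [-3.135, 0.202, 0.0]
force: [-3.2, 0.3, 5.8]
opening: -0.0002
```

```bash
python3 tip.py b 2
```

```text
rest (np.float64(0.05260329525583751), 13, np.float64(237.6153846153846), np.float64(290.2307692307692))
25.6 [0.4719 0.1675 0.0335] [-3.2  0.3  5.8]
now (np.float64(0.05782557177282088), 15, np.float64(236.73333333333332), np.float64(291.2))
now (np.float64(0.057665915804806955), 17, np.float64(236.76470588235293), np.float64(291.3529411764706))
```

carry_out --series '[[[0, 0, 0.005, 0, 0, 0], [0, 0, 0.005, 0, 0, 0], [0, 0, 0.005, 0, 0, 0], [0, 0, 0.003, 0, 0, 0], [0, 0, 0, 0, 0, 0], [0, 0, 0, 0, 0, 0]]]'

```text
t: 26.2
tool_pos: [0.4708, 0.1678, 0.028]
tool_rot: [-3.134, 0.201, 0.004]
force: [-10.6, 1.4, 10.7]
opening: 0.0
```

```bash
python3 tip.py b 4
```

```text
rest (np.float64(0.05260329525583751), 13, np.float64(237.6153846153846), np.float64(290.2307692307692))
26.2 [0.4708 0.1678 0.028 ] [-10.6   1.4  10.7]
now (np.float64(0.06954719451342939), 16, np.float64(234.375), np.float64(291.0625))
now (np.float64(0.07041260944574512), 16, np.float64(234.375), np.float64(291.0))
now (np.float64(0.0691908004840811), 16, np.float64(234.4375), np.float64(291.3125))
now (np.float64(0.06988998413207492), 14, np.float64(234.28571428571428), np.float64(291.2857142857143))
```

carry_out --series '[[[0, 0, 0, 0, 0, 0], [0, 0, 0, 0, 0, 0], [0, 0, 0, 0, 0, 0], [0, 0, 0, 0, 0, 0], [0, 0, 0, 0, 0, 0], [0, 0, 0, 0, 0, 0], [0, 0, 0, 0, 0, 0], [0, 0, 0, 0, 0, 0], [0, 0, 0, 0, 0, 0], [0, 0, 0, 0, 0, 0], [0, 0, 0, 0, 0, 0], [0, 0, 0, 0, 0, 0]]]'

```text
t: 27.4
tool_pos: [0.4708, 0.1678, 0.0281]
tool_rot: [-3.134, 0.201, 0.004]
force: [-11.0, 1.3, 9.9]
opening: 0.0
```

```bash
python3 tip.py b 2
```

```text
rest (np.float64(0.05260329525583751), 13, np.float64(237.6153846153846), np.float64(290.2307692307692))
27.4 [0.4708 0.1678 0.0281] [-11.    1.3   9.9]
now (np.float64(0.06998101816863034), 16, np.float64(234.375), np.float64(291.0625))
now (np.float64(0.0704363449116765), 16, np.float64(234.375), np.float64(291.0625))
```

carry_out --series '[[[0, 0, -0.02, 0, 0, 0], [0, 0, -0.04, 0, 0, 0], [0, 0, -0.05, 0, 0, 0], [0, 0, -0.1, 0, 0, 0], [0, 0, -0.1, 0, 0, 0], [0, 0, 0, 0, 0, 0], [0, 0, 0, 0, 0, 0], [0, 0, 0, 0, 0, 0]]]'

```text
t: 28.17
tool_pos: [0.4721, 0.1675, 0.1208]
tool_rot: [-3.135, 0.202, -0.0]
force: [0.0, -0.4, 0.1]
opening: 0.0003
```

```bash
python3 tip.py b 2; python3 tip.py o 1; python3 look.py scene 60 60 400 260 pics/s15.png>/dev/null
```

```text
rest (np.float64(0.05260329525583751), 13, np.float64(237.6153846153846), np.float64(290.2307692307692))
28.1667 [0.4721 0.1675 0.1208] [ 0.  -0.4  0.1]
now (np.float64(0.05247597690476691), 13, np.float64(237.6153846153846), np.float64(290.2307692307692))
now (np.float64(0.053699203449226296), 12, np.float64(237.58333333333334), np.float64(290.4166666666667))
rest (np.float64(0.05170541936830153), 13, np.float64(232.6153846153846), np.float64(167.23076923076923))
28.2667 [0.472  0.1673 0.1204] [ 0.8  0.2 -0.1]
now (np.float64(0.05207264812068768), 13, np.float64(232.6153846153846), np.float64(167.23076923076923))
```

View pics/s15.png

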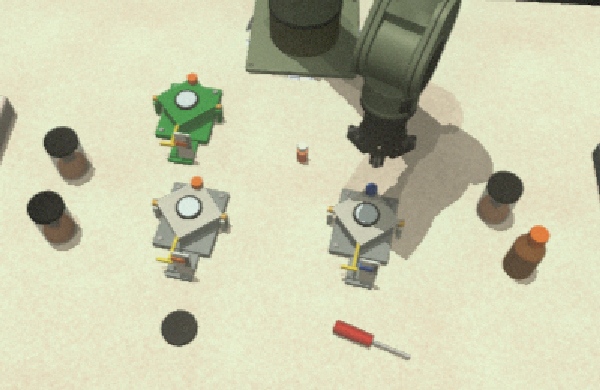

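The picture shows both plates at rest, everything else where it was, and the gripper clear above the blue pad at (370,150). I'm handing the job in.

```bash
python3 -c "
from bench import env;print(env.job_done())"
```

```text
the job is handed in; nothing more can be done
None
```

I pressed the orange pad and then the blue pad to their marks, held each for over a second, and let both plates spring back. The job was handed in at about 28 s, and no verdict was reported.

**First round:** I took both marks to be centred at 69 mm, which is the middle of the given 63–75 mm. I held both pointers at about 67 mm.
- **Marks:** a close look with the wrist camera then put the orange mark's middle at about 73.5 mm and the blue one's at about 68.5 mm.
- **Effect:** the first orange hold was therefore near or outside its lower limit, and the first blue hold was short. I repeated both in order.

**Second round:**

| Mount | Pointer tip | Mark middle | Hold |
|---|---|---|---|
| Orange | about 73.5 mm | about 73.5 mm | over 1 s |
| Blue | about 67–69 mm | about 68.5 mm | over 1 s |

After each hold the pointer went back to its rest height.

**Last checks:** both pointers were at their rest height and the contact force was about zero. In the final picture the marks, jars, bottle, vial, lid and screwdriver looked unmoved; I did not measure them again.

**Disagreements:**
- **Fingertips:** they sit about 35 mm higher than the reported TCP, seen by both cameras and confirmed by contact. I worked from the measured offset.
- **Blue tip height:** depth and pixel readings differed by about 1.5 mm, well inside the ±6 mm window.

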